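Pack a craft kit and close its carton

TASK

Pack this craft kit for posting: stand every small glue jar upright in the open bay of the shipping carton, setting it down and not dropping it, and drop every paint marker, cap up, into a hole of its own in the marker block inside the carton until it rests on the bottom. Then fold the carton shut, both short end flaps first and after them the two long flaps over the top, until all four lie flat. Leave everything else on the table where it is.

Things in the scene. Friction and masses are not known exactly. Their poses are not given: they have to be found in the camera images.
- carton: cardboard carton fixed to the table, outside 160 mm along its x, 220 mm along its y, walls and floor 4 mm, rim 120 mm above the table; origin: centre of its underside, z up. A grey block with three holes for the markers fills the -x side (x -76 to -32 mm, full length, top at 66 mm). The rest, x -32 to +76, y -106 to +106 mm, is the empty bay: room for three jars in a row along y
- hole1 (a point): centre of the mouth of hole 1 of the marker block in the carton, 66 mm above the table (carton x -54 mm, y -60 mm): 23.5 mm diameter, 54 mm deep (bottom 12 mm above the table), so a marker standing in it has its top 117 mm above the table, just under the rim, and leans a little
- hole2 (a point): centre of the mouth of hole 2 of the marker block in the carton, 66 mm above the table (carton x -54 mm, y 0 mm): 23.5 mm diameter, 54 mm deep (bottom 12 mm above the table), so a marker standing in it has its top 117 mm above the table, just under the rim, and leans a little
- hole3 (a point): centre of the mouth of hole 3 of the marker block in the carton, 66 mm above the table (carton x -54 mm, y 60 mm): 23.5 mm diameter, 54 mm deep (bottom 12 mm above the table), so a marker standing in it has its top 117 mm above the table, just under the rim, and leans a little
- stand: loose beech stand for the markers, 60 x 170 x 40 mm, about 0.35 kg, three holes in a row along its y at -55, 0, +55 mm, 30 mm deep; origin at the centre of its underside, z up
- jar1_mid (a point): glue jar, cylinder 48 mm diameter x 90 mm tall with a white screw lid (same diameter, top 20 mm) and yellow label, about 0.15 kg; this point is on its axis half-way up (45 mm above its underside), z along the axis towards the lid. Starts upright on the green cutting mat (2 mm thick). May be absent
- jar2_mid (a point): glue jar, cylinder 48 mm diameter x 90 mm tall with a white screw lid (same diameter, top 20 mm) and yellow label, about 0.15 kg; this point is on its axis half-way up (45 mm above its underside), z along the axis towards the lid. Starts upright on the green cutting mat (2 mm thick). May be absent
- jar3_mid (a point): glue jar, cylinder 48 mm diameter x 90 mm tall with a white screw lid (same diameter, top 20 mm) and yellow label, about 0.15 kg; this point is on its axis half-way up (45 mm above its underside), z along the axis towards the lid. Starts upright on the green cutting mat (2 mm thick). May be absent
- marker1_mid (a point): capped paint marker, cylinder 15 mm diameter x 105 mm, white barrel, blue cap (upper 40 mm), 25 g; this point is half-way along its axis, z towards the cap. Starts cap up, nearly upright, in a 17.5 mm hole, 30 mm deep, of a loose wooden stand (60 x 170 x 40 mm, holes 55 mm apart); its top is then 115 mm above the table. May be absent
- marker2_mid (a point): capped paint marker, cylinder 15 mm diameter x 105 mm, white barrel, red cap (upper 40 mm), 25 g; this point is half-way along its axis, z towards the cap. Starts cap up, nearly upright, in a 17.5 mm hole, 30 mm deep, of a loose wooden stand (60 x 170 x 40 mm, holes 55 mm apart); its top is then 115 mm above the table. May be absent
- marker3_mid (a point): capped paint marker, cylinder 15 mm diameter x 105 mm, white barrel, green cap (upper 40 mm), 25 g; this point is half-way along its axis, z towards the cap. Starts cap up, nearly upright, in a 17.5 mm hole, 30 mm deep, of a loose wooden stand (60 x 170 x 40 mm, holes 55 mm apart); its top is then 115 mm above the table. May be absent
- short_left (a joint): short end flap (156 mm wide) on the carton's +y end: 80 mm from hinge to free edge, 3.5 mm thick. The hinge runs along the rim, 109 mm from the carton's centre, 120.5 mm above the table. Radians: 0 = closed, level, inwards over the carton (a stop); 1.57 = straight up; 2.8 = leaning far out (a stop). Stays where it is left; 0.5 N at the free edge moves it
- short_right (a joint): short end flap (156 mm wide) on the carton's -y end: 80 mm from hinge to free edge, 3.5 mm thick. The hinge runs along the rim, 109 mm from the carton's centre, 120.5 mm above the table. Radians: 0 = closed, level, inwards over the carton (a stop); 1.57 = straight up; 2.8 = leaning far out (a stop). Stays where it is left; 0.5 N at the free edge moves it
- long_near (a joint): long flap (218 mm wide) on the carton's -x side, above the marker block: 80 mm from hinge to free edge, 3.5 mm thick. The hinge runs along the rim, 79.5 mm from the carton's centre, 124.5 mm above the table. Radians: 0 = closed, level, inwards over the carton (a stop); 1.57 = straight up; 2.8 = leaning far out (a stop). Stays where it is left; 0.5 N at the free edge moves it
- long_far (a joint): long flap (218 mm wide) on the carton's +x side, beside the bay: 80 mm from hinge to free edge, 3.5 mm thick. The hinge runs along the rim, 79.5 mm from the carton's centre, 124.5 mm above the table. Radians: 0 = closed, level, inwards over the carton (a stop); 1.57 = straight up; 2.8 = leaning far out (a stop). Stays where it is left; 0.5 N at the free edge moves it
- big_jar: bystander: large glue jar, 65 mm diameter, 120 mm tall, yellow label; origin at the centre of its underside
- round_box: bystander: open round box, 90 mm diameter, 58 mm tall, cream with blue flowers; origin at the centre of its underside
- box_lid: bystander: white round lid, 100 mm diameter, 18 mm thick; origin at the centre of its underside
- remote: bystander: black remote control, 150 x 40 x 18 mm; origin at the centre of its underside
- opener: bystander: small steel bottle opener with a ring, 5 mm thick; origin at the centre of its underside
- plate: bystander: white foam plate, 196 mm diameter, with two black foam brushes on it; origin at the centre of its underside

How it is judged (in metres and radians):
On the way, in this order (a step that is already met when the one before it is completed fails the run):
1. all jars stand in the bay and all markers rest on the bottom of their holes, let go (x of jar1_mid in the frame of carton between -0.015 and 0.06 m and y of jar1_mid in the frame of carton between -0.092 and 0.092 m and z of each of jar1_mid, jar2_mid, jar3_mid in the frame of carton below 0.055 m and angle between each of jar1_mid, jar2_mid, jar3_mid's own z axis and vertical below 0.12 rad and contact force between each of jar1, jar2, jar3, marker1, marker2, marker3 and the fingers below 0.1 N and x of jar2_mid in the frame of carton between -0.015 and 0.06 m and y of jar2_mid in the frame of carton between -0.092 and 0.092 m and x of jar3_mid in the frame of carton between -0.015 and 0.06 m and y of jar3_mid in the frame of carton between -0.092 and 0.092 m and x of marker1_mid in the frame of carton between -0.075 and -0.033 m and y of marker1_mid in the frame of carton between -0.085 and 0.085 m and z of each of marker1_mid, marker2_mid, marker3_mid in the frame of carton below 0.069 m and angle between each of marker1_mid, marker2_mid, marker3_mid's own z axis and vertical below 0.3 rad and x of marker2_mid in the frame of carton between -0.075 and -0.033 m and y of marker2_mid in the frame of carton between -0.085 and 0.085 m and x of marker3_mid in the frame of carton between -0.075 and -0.033 m and y of marker3_mid in the frame of carton between -0.085 and 0.085 m), for 0.2 s.
2. both short end flaps are folded down flat while both long flaps are still up (value of joint each of short_left, short_right below 0.15 rad and value of joint each of long_near, long_far above 0.8 rad), for 0.2 s.
At the end, for the whole second after the job is handed in: every jar that is present stands upright on the floor of the carton's bay (tilted less than 0.12 rad), every marker present stands cap up on the bottom of a hole of the marker block (within 4 mm), all at rest and released, and all four flaps are closed to within 0.15 rad of level (all of step 1 and value of joint each of short_left, short_right, long_near, long_far below 0.15 rad and linear speed of each of jar1, jar2, jar3, marker1, marker2, marker3 below 0.05 m/s); the robot touches nothing.
It fails at once if one of the other things on the table (large jar, round box, lid, remote, opener, plate) is pushed more than 40 mm from its place (distance of any of big_jar, round_box, box_lid, remote, opener, plate from where it was at the start of the episode above 0.04 m).
It fails at once if jar1 is let go in the air, more than about 45 mm above the surface below (height (world z) of jar1_mid above 0.095 m and contact force between jar1 and the fingers below 0.05 N).
It fails at once if jar2 is let go in the air, more than about 45 mm above the surface below (height (world z) of jar2_mid above 0.095 m and contact force between jar2 and the fingers below 0.05 N).
It fails at once if jar3 is let go in the air, more than about 45 mm above the surface below (height (world z) of jar3_mid above 0.095 m and contact force between jar3 and the fingers below 0.05 N).
Of jar1, jar2, jar3 only 2 to 3 are there at a start; the rules pass over those that are not, and their reading is None.
Of marker1, marker2, marker3 only 2 to 3 are there at a start; the rules pass over those that are not, and their reading is None.
At some moment in a run one of stand may be knocked a few centimetres aside while the robot is not near it.
It also fails if it takes over 210 s, if anything falls off the work surface, if the arm or the gripper's body presses on something with over 40 N, if the wrist force passes 120 N, or if a joint passes its speed limit or range.

ROBOT

A 6-joint arm with a two-finger parallel gripper is mounted at the origin on the work surface. World frame = base frame: x ahead of the robot, y to its left, z up, the work surface at z = 0. Lengths are in m, angles in degrees, forces in N, time in s.
With the tool pointing down it reaches from about 0.4 to 0.825 m from the base axis. Payload 7 kg.
Tool frame: the origin (TCP) lies on the centre line of the jaws, within the pads' length; the fingertips stand 19 mm ahead of it and the grasp point (between the pads) is the TCP; z points along the fingers, y is the line along which they close (so a half turn about z gives the same grasp; the last joint's range is limited). The gripper opens to 88 mm and grips with 3 to 60 N. Pads are 19 mm wide; open, the fingers measure 130 mm over their backs; the gripper's body (78 mm by 193 mm) begins 47 mm behind the grasp point.
Start: joints at [16.507, 20.546, 0.682, 0, -70.136, -16.507], TCP at [0.675, -0, 0.246] pointing down, gripper open.
Joint ranges: [-176.03, 176.03], [-82.01, 121.73], [-58.28, 71.71], [-173.87, 95.51], [-174.79, -0.11], [-173.66, 173.66]. Speed limits (degrees/s): [136.94, 136.94, 172.46, 180, 180, 180].

INTERFACE

Orientations are given as [roll, pitch, yaw] about the fixed x, y, z axes, in that order (R = Rz(yaw) Ry(pitch) Rx(roll)).
In Python, from plant import get_state, capture, close_job gives the robot as it stands.
- The arm moves only by the tool apply_moves, never from a script. Its argument "targets" is a list of rows, each a list of 7 numbers: the opening, from 0 (shut) to 1 (fully open), then the shift along the tool's x, y, z normalised to -1 to 1, where 1 is 1000 mm, then the turn, a rotation vector about the tool's x, y, z normalised to -1 to 1, where 1 is 90 degrees. In form: [[claw, tx, ty, tz, ax, ay, az], ...]. A call has 1 to 20 rows; each row shifts and turns the commanded pose from where the row before left it, along the tool's axes as they then stand; what a row does not reach is not made up. A row lasts 1/12 s, in which the tool goes at most 41.7 mm and 7.16 degrees, less where a joint would pass 70% of its speed; a pose out of reach is approached as far as the arm can. A call with a number of a shift or a turn outside -1 to 1 is refused whole. A call with a gripper value outside its range is refused whole. The fingers move at their own pace and stop on an object; "newtons" is the grip in N (left out, the last holds). Time passes only in rows, so rows that do not move let the fingers close. It gives the time, the measured TCP pose, the force, the opening and the grip force at its end, in the units of the state.
- get_state(): the state, without advancing time (a new reading comes with each control period).
- capture(name): name is "scene" or "side" or "wrist"; returns a dict with "frame" (400x640x3 uint8, red, green, blue), "range_z" (400x640 float32, m along the optical axis (not along the pixel's ray), 0 where there is no reading), "camera_matrix" (3x3 intrinsics, pixels), "T" (4x4, takes a point from camera to world coordinates). Camera axes: x right, y down, z forward; pixel columns grow to the right and rows downward; lengths in m; the calibration is good to about 2 mm. A picture is of the moment at which its call begins.
- close_job(): hands the job in; it is judged then, once.
The state is a dict: "time_s": time; "joints": joint angles; "qd": joint speeds; "joint_torque": joint torques, N m; "tcp_pos": TCP position; "eef_rot": TCP orientation; "contact_force": force on the tool from outside, world axes, zero at the start; "moment": the same for the moment, N m; "gripper_width": finger opening in m; "gripper_force": force on a finger pad.
Only numpy, scipy, OpenCV 4.12 (cv2) and the standard library are available. Lean on these libraries where they do the work, as an engineer would, in place of code of your own. Each camera call takes 0.05 s, during which the arm holds its last target. There are 200 camera calls.

## Working session

There is one attempt and no reset: what is moved stays moved. The work goes in short steps, Python scripts to look and compute and a tool call to move; the robot and the scene stay as the last step left them, time stands still between calls to the robot, and variables do not carry over. Pictures are saved under pics/ and viewed, at most 14 in all, crops included, and the job is handed in when it is done.

Besides the shell and the picture viewer there is one more tool, called after "Request:" in YAML: its name, and indented under it one key for each argument. apply_moves: Moves the arm, as the interface text tells. Scaled input: -1 to 1 covers 1000 mm each way for a shift and 90 degrees each way for a turn. Its arguments: {"type":"object","properties":{"targets":{"type":"array","items":{"type":"array","items":{"type":"number"}}},"newtons":{"type":"number"}},"required":["targets"]}

```bash
mkdir -p pics; cat > h.py <<'E'
import numpy as np, cv2
from plant import get_state, capture, close_job
def snap(cam,name):
    c=capture(cam); np.savez(f'pics/{name}.npz',**c); cv2.imwrite(f'pics/{name}.png',c['frame'][:,:,::-1]); return c
def load(name): return np.load(f'pics/{name}.npz')
def cloud(c):
    d=c['range_z']; K=c['camera_matrix']; v,u=np.indices(d.shape)
    p=np.stack([(u-K[0,2])*d/K[0,0],(v-K[1,2])*d/K[1,1],d],-1)
    w=p@c['T'][:3,:3].T+c['T'][:3,3]; w[d<=0]=np.nan; return w
E
python3 - <<'E'
from h import *
for n in ('scene','side'):
    c=snap(n,n+'0'); print(n,c['T'].round(3).tolist(),c['camera_matrix'].round(1).tolist())
a=[cv2.imread(f'pics/{n}0.png') for n in('scene','side')]
print(get_state())
E
```

```text
scene [[-0.054, 0.806, -0.59, 1.361], [0.998, 0.037, -0.041, 0.058], [-0.011, -0.591, -0.806, 1.18], [0.0, 0.0, 0.0, 1.0]] [[435.2, 0.0, 324.8], [0.0, 435.2, 204.6], [0.0, 0.0, 1.0]]
side [[0.935, -0.185, 0.302, 0.165], [-0.354, -0.447, 0.822, -1.076], [-0.017, -0.875, -0.483, 0.735], [0.0, 0.0, 0.0, 1.0]] [[477.8, 0.0, 319.1], [0.0, 477.8, 199.4], [0.0, 0.0, 1.0]]
{'time_s': 0.1, 'joints': array([ 1.65074590e+01,  2.05876100e+01,  6.38102292e-01, -1.63276244e-02,
       -7.01344042e+01, -1.65062138e+01]), 'qd': array([ 0.07568619, -0.15736609,  0.11440877,  0.15529415,  0.05396919,
       -0.06031609]), 'joint_torque': array([-1.42273191e-03, -5.84165347e+01,  2.93752134e+01,  7.01551259e+00,
        1.01412315e-02, -6.66964229e-05]), 'tcp_pos': array([ 6.74594879e-01, -2.53070377e-05,  2.44710632e-01]), 'eef_rot': array([ 1.79915185e+02, -9.12584155e-03, -9.00043076e+01]), 'contact_force': array([0.76823016, 0.21463965, 0.33520338]), 'moment': array([ 0.03279556,  0.01973909, -0.01600079]), 'gripper_force': 0.0, 'gripper_width': 0.08770252613430575}
```

View pics/scene0.png

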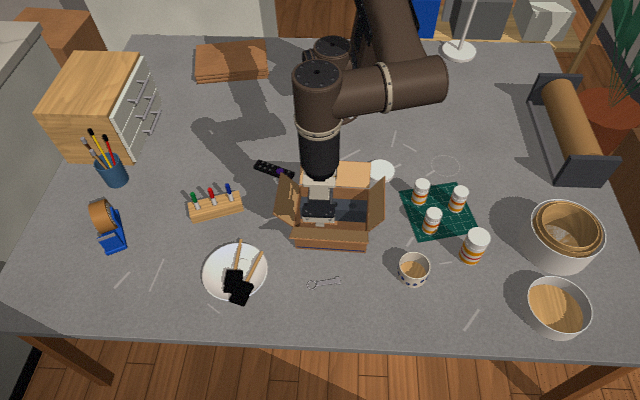

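View pics/side0.png

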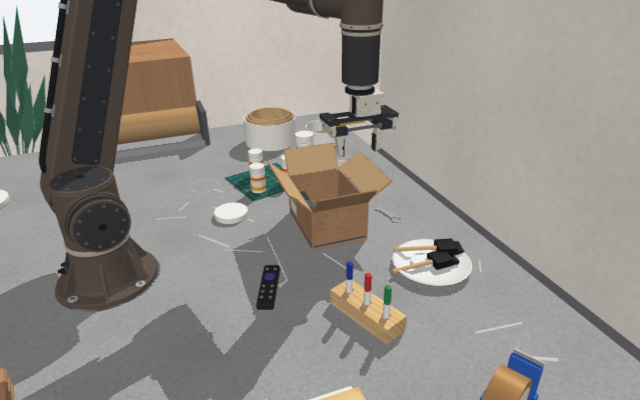

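Scene: the carton is around (330,215), partly under the gripper. Three jars are on the mat at (421,191), (458,199) and (432,221), with the big jar at (475,246). The markers are in the stand: green (194,196), red (211,192), blue (228,188). Side view: all four flaps stand up or lean outwards.

```bash
cat >> h.py <<'E'
def jars(c):
    w=cloud(c); m=(np.abs(w[...,2]-.0915)<.006)
    n,l,s,ce=cv2.connectedComponentsWithStats(m.astype(np.uint8))
    for i in range(1,n):
        if s[i,4]>25:
            p=w[l==i]; (x,y),r=cv2.minEnclosingCircle(p[:,:2].astype(np.float32)); print('z.09 blob',ce[i].round(),s[i,4],'c',round(x,4),round(y,4),'r',round(r,4),'z',np.median(p[:,2]).round(4))
def markers(c):
    w=cloud(c); hsv=cv2.cvtColor(c['frame'],cv2.COLOR_RGB2HSV)
    ok=(w[...,2]>.07)&(w[...,2]<.3)&(hsv[...,1]>150)
    for nme,lo,hi in(('blue',105,130),('red',-1,5),('green',45,90)):
        h=hsv[...,0].astype(int); h=np.where(h>174,0,h); m=ok&(h>=lo)&(h<=hi)
        n,l,s,ce=cv2.connectedComponentsWithStats(m.astype(np.uint8))
        for i in range(1,n):
            if s[i,4]>12:
                p=w[l==i]; print(nme,ce[i].round(),s[i,4],p.mean(0).round(4),'top',p[p[:,2]>np.percentile(p[:,2],80)].mean(0).round(4),p[:,2].max().round(3))
E
python3 - <<'E'
from h import *
for n in('scene0','side0'):
    c=load(n); print(n); jars(c); markers(c)
    w=cloud(c).reshape(-1,3)
    # stand top
    p=w[(np.abs(w[:,2]-.04)<.004)&(w[:,1]<-.15)&(w[:,1]>-.5)&(w[:,0]<.9)&(w[:,0]>.35)]
    print('stand',len(p),cv2.minAreaRect(p[:,:2].astype(np.float32)))
    for z in(.03,.06,.09,.112):
        p=w[(np.abs(w[:,2]-z)<.008)&(abs(w[:,1])<.15)&(w[:,0]>.55)&(w[:,0]<.85)]
        print('carton',z,len(p),cv2.minAreaRect(p[:,:2].astype(np.float32)))
    for z0 in(.13,.16,.185):
        for nm,q in(('x+',w[(w[:,0]>.74)&(w[:,0]<.9)&(abs(w[:,1])<.07)]),('x-',w[(w[:,0]>.5)&(w[:,0]<.64)&(abs(w[:,1])<.07)]),('y+',w[(w[:,1]>.09)&(w[:,1]<.2)&(abs(w[:,0]-.69)<.05)]),('y-',w[(w[:,1]<-.09)&(w[:,1]>-.2)&(abs(w[:,0]-.69)<.05)])):
            q=q[abs(q[:,2]-z0)<.006]; print(z0,nm,len(q),np.median(q,0).round(3) if len(q) else '')
E
```

```text
scene0
z.09 blob [618.  12.] 43 c -0.5881 1.2736 r 0.0317 z 0.0908
z.09 blob [634.  25.] 32 c -0.4674 1.3006 r 0.0232 z 0.0934
z.09 blob [22. 74.] 208 c -0.048 -1.2559 r 0.2003 z 0.0916
z.09 blob [553. 119.] 216 c 0.136 0.7917 r 0.1913 z 0.0917
z.09 blob [146. 106.] 30 c 0.1404 -0.6929 r 0.0405 z 0.0921
z.09 blob [127. 138.] 104 c 0.276 -0.7235 r 0.0829 z 0.0924
z.09 blob [ 64. 145.] 50 c 0.3511 -0.9173 r 0.0356 z 0.0925
z.09 blob [107. 166.] 100 c 0.4239 -0.7401 r 0.0429 z 0.0923
z.09 blob [588. 169.] 126 c 0.3763 0.8579 r 0.0831 z 0.0913
z.09 blob [422. 184.] 143 c 0.4654 0.3085 r 0.0251 z 0.0906
z.09 blob [460. 191.] 155 c 0.4889 0.4286 r 0.0256 z 0.0902
z.09 blob [350. 194.] 86 c 0.5228 0.0792 r 0.0543 z 0.0917
z.09 blob [433. 213.] 168 c 0.5798 0.3347 r 0.0248 z 0.0906
z.09 blob [576. 218.] 170 c 0.6147 0.7239 r 0.0754 z 0.0917
z.09 blob [103. 220.] 87 c 0.643 -0.6786 r 0.0363 z 0.0916
z.09 blob [547. 246.] 158 c 0.6518 0.6739 r 0.0914 z 0.0913
z.09 blob [541. 236.] 68 c 0.6422 0.6512 r 0.0579 z 0.094
z.09 blob [105. 236.] 39 c 0.7082 -0.6446 r 0.0253 z 0.0886
z.09 blob [473. 24
[... 3147 characters left out ...]
9707, 0.11833357810974121), 88.54622650146484)
carton 0.06 468 ((0.6095042824745178, 0.02345889061689377), (0.23360556364059448, 0.12153725326061249), 89.29322052001953)
carton 0.09 457 ((0.6109138131141663, 0.02233286201953888), (0.23057113587856293, 0.12161801755428314), 89.7366714477539)
carton 0.112 508 ((0.610815167427063, 0.026088550686836243), (0.23206187784671783, 0.12372398376464844), 89.07976531982422)
0.13 x+ 0 
0.13 x- 50 [0.505 0.001 0.13 ]
0.13 y+ 94 [0.673 0.131 0.13 ]
0.13 y- 15 [ 0.653 -0.098  0.129]
0.16 x+ 0 
0.16 x- 0 
0.16 y+ 106 [0.718 0.13  0.16 ]
0.16 y- 19 [ 0.656 -0.123  0.16 ]
0.185 x+ 0 
0.185 x- 0 
0.185 y+ 40 [0.655 0.17  0.183]
0.185 y- 2 [ 0.654 -0.138  0.18 ]
```

Request:
apply_moves:
  targets:
    - [1, -0.0335, 0.0095, 0, 0, 0, 0]
    - [1, -0.0335, 0.0095, 0, 0, 0, 0]
    - [1, -0.0335, 0.0095, 0, 0, 0, 0]
    - [1, -0.0335, 0.0095, 0, 0, 0, 0]
    - [1, -0.0335, 0.0095, 0, 0, 0, 0]
    - [1, -0.0335, 0.0095, 0, 0, 0, 0]
    - [1, -0.0335, 0.0095, 0, 0, 0, 0]
    - [1, -0.0335, 0.0095, 0, 0, 0, 0]
    - [1, -0.0335, 0.0095, 0, 0, 0, 0]
    - [1, -0.0335, 0.0095, 0, 0, 0, 0]
    - [1, 0, 0, 0, 0, 0, -0.077]
    - [1, 0, 0, 0, 0, 0, -0.077]
    - [1, 0, 0, 0, 0, 0, -0.077]
    - [1, 0, 0, 0, 0, 0, -0.077]
    - [1, 0, 0, 0, 0, 0, -0.077]
    - [1, 0, 0, 0, 0, 0, -0.077]
    - [1, 0, 0, 0, 0, 0, -0.077]
    - [1, 0, 0, 0, 0, 0, -0.077]
    - [1, 0, 0, 0, 0, 0, -0.077]
    - [1, 0, 0, 0, 0, 0, -0.077]

```text
time_s: 1.77
tcp_pos: [0.5797, 0.3349, 0.245]
eef_rot: [180.0, 0.0, -20.4]
contact_force: [-1.1, 0.6, 0.9]
gripper_width: 0.0875
gripper_force: 0.0
```

Request:
apply_moves:
  targets:
    - [1, 0, 0, 0, 0, 0, -0.077]
    - [1, 0, 0, 0, 0, 0, -0.077]
    - [1, 0, 0, 0, 0, 0, -0.076]
    - [1, 0, 0, 0, 0, 0, 0]
    - [1, 0, 0, 0, 0, 0, 0]

```text
time_s: 2.18
tcp_pos: [0.5798, 0.3349, 0.2452]
eef_rot: [180.0, 0.0, -0.2]
contact_force: [-0.3, 0.6, -0.2]
gripper_width: 0.0875
gripper_force: 0.0
```

```bash
python3 - <<'E'
from h import *
s=snap('scene','s1'); d=snap('side','d1'); snap('wrist','w1')
W=np.vstack([cloud(s).reshape(-1,3),cloud(d).reshape(-1,3)])
W=W[(W[:,0]>.4)&(W[:,0]<.9)&(abs(W[:,1]-.02)<.25)]
for z in(.03,.06,.09,.112):
    p=W[(abs(W[:,2]-z)<.008)&(abs(W[:,1]-.02)<.14)&(W[:,0]>.47)&(W[:,0]<.8)]
    print(z,len(p),cv2.minAreaRect(p[:,:2].astype(np.float32)),np.percentile(p[:,:2],[1,99],axis=0).round(3).tolist())
im=s['frame'][130:280,240:420]; cv2.imwrite('pics/s1c.png',cv2.resize(im,None,fx=4,fy=4,interpolation=cv2.INTER_CUBIC)[:,:,::-1])
st=get_state(); print(st['tcp_pos'],st['eef_rot'],st['joints'],st['time_s']); jars(load('w1'))
E
```

```text
0.03 886 ((0.5929540991783142, 0.02403555065393448), (0.22693920135498047, 0.166836217045784), 88.2865219116211) [[0.509, -0.089], [0.676, 0.134]]
0.06 1578 ((0.5944452881813049, 0.02563728392124176), (0.22985728085041046, 0.16927902400493622), 88.71064758300781) [[0.509, -0.088], [0.674, 0.135]]
0.09 895 ((0.5899631977081299, 0.02367079257965088), (0.22845323383808136, 0.16103626787662506), 88.60436248779297) [[0.509, -0.09], [0.671, 0.136]]
0.112 1020 ((0.5911839008331299, 0.026600413024425507), (0.23381245136260986, 0.16278031468391418), 87.99850463867188) [[0.509, -0.089], [0.672, 0.138]]
[0.57990385 0.33492744 0.24537033] [ 1.79987974e+02  1.57857654e-02 -1.74328596e-01] [ 4.66500391e+01  2.00687038e+01 -4.82761943e-02 -3.49610284e-03
 -6.99025914e+01  4.31768358e+01] 2.3333
z.09 blob [207.  82.] 278 c 0.6717 0.437 r 0.0286 z 0.0909
z.09 blob [552. 152.] 1537 c 0.6063 0.1367 r 0.0693 z 0.0916
z.09 blob [314. 192.] 2320 c 0.5773 0.3383 r 0.0246 z 0.0928
z.09 blob [222. 305.] 95 c 0.4674 0.4262 r 0.0108 z 0.0929
z.09 blob [342. 314.] 1128 c 0.4623 0.312 r 0.0244 z 0.0929
```

View pics/s1c.png

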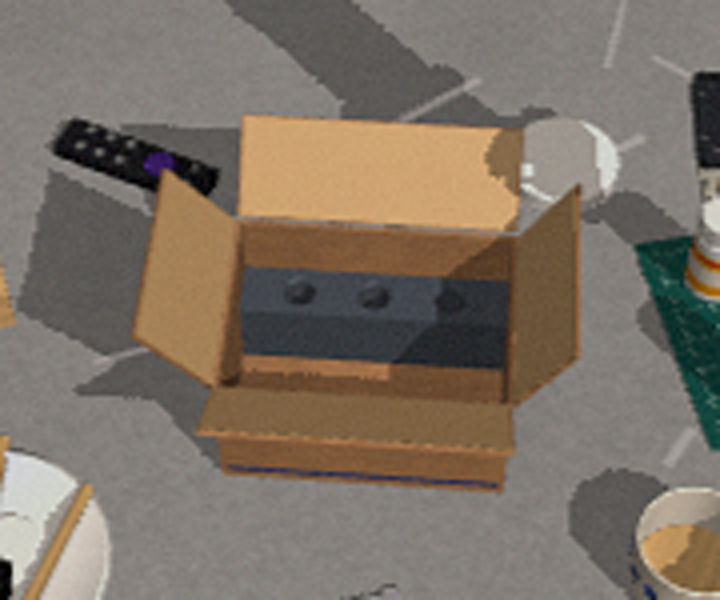

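The carton crop shows hole mouths at crop (300,290), (375,294) and (452,300), i.e. full px (315,202.5), (333.8,203.5) and (353,205). All four flaps lean outwards. Jar 3 is directly under the tool, so I'm grasping it.

```bash
python3 - <<'E'
from h import *
c=load('s1');K=c['camera_matrix'];T=c['T']
for u,v in((315,202.5),(333.8,203.5),(353,205)):
    r=T[:3,:3]@np.array([(u-K[0,2])/K[0,0],(v-K[1,2])/K[1,1],1]); t=(.066-T[2,3])/r[2]; print((T[:3,3]+t*r).round(4))
a=np.radians(-1.4)
R=np.array([[np.cos(a),-np.sin(a)],[np.sin(a),np.cos(a)]])
for n,p in dict(h1=(-54,-60),h2=(-54,0),h3=(-54,60),A=(-3,-46),B=(46,0),C=(-3,46)).items(): print(n,(R@np.array(p)/1000+[.5915,.0235]).round(4))
E
```

```text
[ 0.5393 -0.0308  0.066 ]
[0.5405 0.0292 0.066 ]
[0.5436 0.0902 0.066 ]
h1 [ 0.5361 -0.0352]
h2 [0.5375 0.0248]
h3 [0.539  0.0848]
A [ 0.5874 -0.0224]
B [0.6375 0.0224]
C [0.5896 0.0696]
```

Request:
apply_moves:
  newtons: 20
  targets:
    - [1, -0.001, -0.002, 0.033, 0, 0, 0]
    - [1, 0, 0, 0.033, 0, 0, 0]
    - [1, 0, 0, 0.033, 0, 0, 0]
    - [1, 0, 0, 0.033, 0, 0, 0]
    - [1, 0, 0, 0.034, 0, 0, 0]
    - [0.4, 0, 0, 0, 0, 0, 0]
    - [0.4, 0, 0, 0, 0, 0, 0]
    - [0.4, 0, 0, 0, 0, 0, 0]
    - [0.4, 0, 0, 0, 0, 0, 0]
    - [0.4, 0, 0, 0, 0, 0, 0]
    - [0.4, 0, 0, 0, 0, 0, 0]

```text
time_s: 3.25
tcp_pos: [0.5797, 0.3377, 0.0816]
eef_rot: [-179.9, -0.1, -0.0]
contact_force: [-0.1, 0.4, -0.0]
gripper_width: 0.0526
gripper_force: 0.0
```

Request:
apply_moves:
  newtons: 20
  targets:
    - [0.4, 0, 0, 0, 0, 0, 0]
    - [0.4, 0, 0, 0, 0, 0, 0]
    - [0.4, 0, 0, 0, 0, 0, 0]
    - [0.4, 0, 0, 0, 0, 0, 0]

```text
time_s: 3.58
tcp_pos: [0.5796, 0.3376, 0.081]
eef_rot: [-179.9, -0.1, 0.0]
contact_force: [-1.8, 1.3, 6.8]
gripper_width: 0.0472
gripper_force: 20.0
```

Request:
apply_moves:
  targets:
    - [0.4, 0, 0, -0.0375, 0, 0, 0]
    - [0.4, 0, 0, -0.0375, 0, 0, 0]
    - [0.4, 0, 0, -0.0375, 0, 0, 0]
    - [0.4, 0, 0, -0.0375, 0, 0, 0]
    - [0.4, 0, 0, -0.0375, 0, 0, 0]
    - [0.4, 0, 0, -0.0375, 0, 0, 0]
    - [0.4, 0.0073, 0.0394, 0, 0, 0, 0]
    - [0.4, 0.0073, 0.0394, 0, 0, 0, 0]
    - [0.4, 0.0073, 0.0394, 0, 0, 0, 0]
    - [0.4, 0.0073, 0.0394, 0, 0, 0, 0]
    - [0.4, 0.0073, 0.0394, 0, 0, 0, 0]
    - [0.4, 0.0073, 0.0394, 0, 0, 0, 0]
    - [0.4, 0.0073, 0.0394, 0, 0, 0, 0]
    - [0.4, 0.0073, 0.0394, 0, 0, 0, 0]
    - [0.4, 0, 0, 0, 0, 0, 0]
    - [0.4, 0, 0, 0, 0, 0, 0]

```text
time_s: 4.92
tcp_pos: [0.6371, 0.0193, 0.304]
eef_rot: [180.0, 0.1, -0.2]
contact_force: [-0.4, 0.3, -2.8]
gripper_width: 0.0475
gripper_force: 20.0
```

```bash
python3 - <<'E'
from h import *
c=snap('wrist','w2'); w=cloud(c)
st=get_state(); print(st['tcp_pos'],st['eef_rot'],st['gripper_force'])
print(c['T'].round(3).tolist())
E
```

```text
[0.63704206 0.02069761 0.30399538] [-1.79991688e+02  6.55506191e-02 -1.37298734e-01] 19.99234825372696
[[-0.005, -0.963, -0.269, 0.71], [-1.0, 0.005, 0.0, 0.019], [0.001, 0.269, -0.963, 0.444], [0.0, 0.0, 0.0, 1.0]]
```

View pics/w2.png

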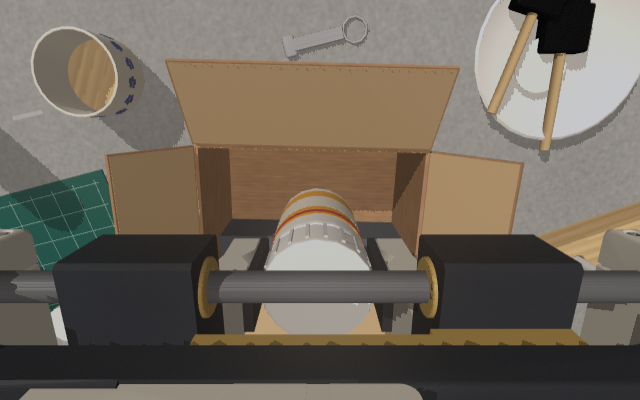

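Wrist view over the carton: the far rim runs from (197,147) to (430,151), and the jar is held upright between the pads. I'll refine the carton pose from these rim pixels.

```bash
cat >> h.py <<'E'
def ray(c,u,v,z):
    K=c['camera_matrix'];T=c['T']; r=T[:3,:3]@np.array([(u-K[0,2])/K[0,0],(v-K[1,2])/K[1,1],1]); return (T[:3,3]+(z-T[2,3])/r[2]*r).round(4)
E
python3 - <<'E'
from h import *
c=load('w2'); a=ray(c,197,147,.122);b=ray(c,430,151,.122); print(a,b,np.linalg.norm(a-b),np.degrees(np.arctan2(a[0]-b[0],a[1]-b[1])))
w=cloud(c); 
for v in range(143,160,3): print(v,w[v,300].round(4))
v=185
for u in(190,196,200,215,228,240,392,400,412,424,430,436): print(u,w[v,u].round(4))
E
```

```text
[0.672  0.1304 0.122 ] [ 0.6671 -0.0848  0.122 ] 0.21525577808737212 1.3043718236805202
143 [0.6758 0.0351 0.1279]
146 [0.6728 0.0353 0.1256]
149 [0.6695 0.0356 0.1208]
152 [0.651  0.0415 0.0038]
155 [0.6472 0.0415 0.004 ]
158 [0.6438 0.0415 0.0063]
190 [0.6376 0.1382 0.1284]
196 [0.6358 0.1353 0.1209]
200 [0.6355 0.132  0.1196]
215 [0.6245 0.132  0.0719]
228 [0.6121 0.1318 0.0187]
240 [0.6087 0.1201 0.0043]
392 [ 0.6077 -0.0771  0.0044]
400 [ 0.615  -0.0798  0.0364]
412 [ 0.6267 -0.0802  0.0865]
424 [ 0.6347 -0.0819  0.1214]
430 [ 0.6357 -0.0862  0.1257]
436 [ 0.6368 -0.0902  0.1304]
```

Request:
apply_moves:
  targets:
    - [0.4, 0.0015, -0.004, 0.036, 0, 0, 0]
    - [0.4, 0, 0, 0.036, 0, 0, 0]
    - [0.4, 0, 0, 0.036, 0, 0, 0]
    - [0.4, 0, 0, 0.036, 0, 0, 0]
    - [0.4, 0, 0, 0.036, 0, 0, 0]
    - [0.4, 0, 0, 0.02, 0, 0, 0]
    - [0.4, 0, 0, 0.012, 0, 0, 0]
    - [0.4, 0, 0, 0.007, 0, 0, 0]
    - [0.4, 0, 0, 0, 0, 0, 0]
    - [0.4, 0, 0, 0, 0, 0, 0]

```text
time_s: 5.8
tcp_pos: [0.6397, 0.0264, 0.0867]
eef_rot: [-180.0, -0.1, 0.1]
contact_force: [0.6, 0.5, -0.4]
gripper_width: 0.0476
gripper_force: 20.0
```

Request:
apply_moves:
  targets:
    - [0.4, 0, 0, 0.0015, 0, 0, 0]
    - [0.4, 0, 0, 0.0015, 0, 0, 0]
    - [0.4, 0, 0, 0, 0, 0, 0]
    - [0.7, 0, 0, 0, 0, 0, 0]
    - [0.7, 0, 0, 0, 0, 0, 0]
    - [0.7, 0, 0, 0, 0, 0, 0]

```text
time_s: 6.3
tcp_pos: [0.6393, 0.0258, 0.0832]
eef_rot: [-180.0, -0.1, 0.0]
contact_force: [-0.7, 0.5, -0.1]
gripper_width: 0.0602
gripper_force: 0.0
```

Request:
apply_moves:
  targets:
    - [0.7, 0, 0, -0.034, 0, 0, 0]
    - [0.7, 0, 0, -0.034, 0, 0, 0]
    - [0.7, 0, 0, -0.034, 0, 0, 0]
    - [0.7, 0, 0, -0.034, 0, 0, 0]
    - [1, 0, 0, -0.034, 0, 0, 0]
    - [1, -0.0196, -0.0315, 0, 0, 0, 0]
    - [1, -0.0196, -0.0315, 0, 0, 0, 0]
    - [1, -0.0196, -0.0315, 0, 0, 0, 0]
    - [1, -0.0196, -0.0315, 0, 0, 0, 0]
    - [1, -0.0196, -0.0315, 0, 0, 0, 0]
    - [1, -0.0196, -0.0315, 0, 0, 0, 0]
    - [1, -0.0196, -0.0315, 0, 0, 0, 0]
    - [1, -0.0196, -0.0315, 0, 0, 0, 0]
    - [1, -0.0196, -0.0315, 0, 0, 0, 0]
    - [1, 0, 0, 0, 0, 0, 0]
    - [1, 0, 0, 0, 0, 0, 0]

```text
time_s: 7.63
tcp_pos: [0.4615, 0.311, 0.253]
eef_rot: [-180.0, -0.0, 0.2]
contact_force: [0.2, -0.2, 0.3]
gripper_width: 0.0873
gripper_force: 0.0
```

```bash
python3 - <<'E'
from h import *
c=snap('wrist','w3'); jars(c)
c=snap('scene','s3'); jars(c)
st=get_state(); print(st['tcp_pos'],st['eef_rot'],st['gripper_force'])
E
```

```text
z.09 blob [532.  63.] 1083 c 0.5646 0.138 r 0.049 z 0.0918
z.09 blob [181. 158.] 2444 c 0.4877 0.431 r 0.0248 z 0.0928
z.09 blob [317. 186.] 2229 c 0.4631 0.3117 r 0.0247 z 0.0929
z.09 blob [618.  12.] 41 c -0.585 1.2736 r 0.0312 z 0.0914
z.09 blob [634.  26.] 30 c -0.4736 1.3052 r 0.0232 z 0.0899
z.09 blob [22. 74.] 220 c -0.0476 -1.2498 r 0.2038 z 0.091
z.09 blob [538.  85.] 27 c -0.0423 0.7935 r 0.0218 z 0.0924
z.09 blob [333.  97.] 93 c 0.0141 0.0003 r 0.0707 z 0.0912
z.09 blob [551. 111.] 128 c 0.1027 0.8032 r 0.1189 z 0.0914
z.09 blob [145. 107.] 30 c 0.1509 -0.6901 r 0.0366 z 0.0946
z.09 blob [128. 138.] 107 c 0.2747 -0.7235 r 0.0815 z 0.0926
z.09 blob [564. 146.] 60 c 0.2753 0.8035 r 0.0536 z 0.0917
z.09 blob [ 70. 145.] 74 c 0.3487 -0.8973 r 0.0568 z 0.0907
z.09 blob [111. 168.] 71 c 0.4325 -0.724 r 0.0365 z 0.0917
z.09 blob [587. 169.] 138 c 0.3784 0.8557 r 0.0808 z 0.0917
z.09 blob [422. 184.] 143 c 0.4654 0.3093 r 0.0251 z 0.0901
z.09 blob [461. 191.] 153 c 0.4888 0.4299 r 0.0264 z 0.0898
z.09 blob [333. 193.] 161 c 0.5201 0.027 r 0.1064 z 0.092
z.09 blob [103. 220.] 85 c 0.6376 -0.6819 r 0.0371 z 0.0923
z.09 blob [575. 218.] 166 c 0.6122 0.7264 r 0.0754 z 0.0912
z.09 blob [550. 244.] 250 c 0.6412 0.7019 r 0.1021 z 0.092
z.09 blob [331. 224.] 137 c 0.6382 0.0248 r 0.0244 z 0.0926
z.09 blob [602. 239.] 32 c 0.6544 0.8076 r 0.0368 z 0.0921
z.09 blob [105. 236.] 37 c 0.7087 -0.644 r 0.0254 z 0.0895
z.09 blob [473. 247.] 51 c 0.6819 0.4449 r 0.0308 z 0.0906
z.09 blob [570. 253.] 77 c 0.6929 0.7131 r 0.0559 z 0.094
[0.46247964 0.30917921 0.2527731 ] [-1.79995984e+02 -1.15892199e-02  3.37853201e-02] 0.0
```

Request:
apply_moves:
  targets:
    - [1, 0.0015, -0.0015, 0.034, 0, 0, 0]
    - [1, 0, 0, 0.034, 0, 0, 0]
    - [1, 0, 0, 0.034, 0, 0, 0]
    - [1, 0, 0, 0.034, 0, 0, 0]
    - [1, 0, 0, 0.034, 0, 0, 0]
    - [0.4, 0, 0, 0.002, 0, 0, 0]
    - [0.4, 0, 0, 0, 0, 0, 0]
    - [0.4, 0, 0, 0, 0, 0, 0]
    - [0.4, 0, 0, 0, 0, 0, 0]
    - [0.4, 0, 0, 0, 0, 0, 0]
    - [0.4, 0, 0, 0, 0, 0, 0]
    - [0.4, 0, 0, 0, 0, 0, 0]
    - [0.4, 0, 0, 0, 0, 0, 0]
    - [0.4, 0, 0, 0, 0, 0, 0]
    - [0.4, 0, 0, 0, 0, 0, 0]

```text
time_s: 8.98
tcp_pos: [0.4645, 0.3113, 0.0819]
eef_rot: [-179.9, -0.1, 0.0]
contact_force: [-1.4, -0.8, 7.3]
gripper_width: 0.0474
gripper_force: 20.0
```

Request:
apply_moves:
  targets:
    - [0.4, 0, 0, -0.0375, 0, 0, 0]
    - [0.4, 0, 0, -0.0375, 0, 0, 0]
    - [0.4, 0, 0, -0.0375, 0, 0, 0]
    - [0.4, 0, 0, -0.0375, 0, 0, 0]
    - [0.4, 0, 0, -0.0375, 0, 0, 0]
    - [0.4, 0, 0, -0.0375, 0, 0, 0]
    - [0.4, 0.0182, 0.0341, 0, 0, 0, 0]
    - [0.4, 0.0182, 0.0341, 0, 0, 0, 0]
    - [0.4, 0.0182, 0.0341, 0, 0, 0, 0]
    - [0.4, 0.0182, 0.0341, 0, 0, 0, 0]
    - [0.4, 0.0182, 0.0341, 0, 0, 0, 0]
    - [0.4, 0.0182, 0.0341, 0, 0, 0, 0]
    - [0.4, 0.0182, 0.0341, 0, 0, 0, 0]
    - [0.4, 0, 0, 0, 0, 0, 0]
    - [0.4, 0, 0, 0, 0, 0, 0]
    - [0.4, 0, 0, 0, 0, 0, 0]

```text
time_s: 10.32
tcp_pos: [0.5911, 0.0719, 0.3053]
eef_rot: [-180.0, 0.0, -0.1]
contact_force: [0.3, 1.0, -1.0]
gripper_width: 0.0476
gripper_force: 20.0
```

Request:
apply_moves:
  targets:
    - [0.4, 0, 0, 0.036, 0, 0, 0]
    - [0.4, 0, 0, 0.036, 0, 0, 0]
    - [0.4, 0, 0, 0.036, 0, 0, 0]
    - [0.4, 0, 0, 0.036, 0, 0, 0]
    - [0.4, 0, 0, 0.036, 0, 0, 0]
    - [0.4, 0, 0, 0.022, 0, 0, 0]
    - [0.4, 0, 0, 0.012, 0, 0, 0]
    - [0.4, 0, 0, 0.004, 0, 0, 0]
    - [0.4, 0, 0, 0.002, 0, 0, 0]
    - [0.4, 0, 0, 0.001, 0, 0, 0]
    - [0.4, 0, 0, 0, 0, 0, 0]

```text
time_s: 11.23
tcp_pos: [0.5919, 0.0729, 0.0856]
eef_rot: [-180.0, -0.1, 0.1]
contact_force: [0.4, -0.4, -0.3]
gripper_width: 0.0478
gripper_force: 20.0
```

Request:
apply_moves:
  targets:
    - [0.4, 0, 0, 0.0015, 0, 0, 0]
    - [0.4, 0, 0, 0, 0, 0, 0]
    - [0.7, 0, 0, 0, 0, 0, 0]
    - [0.7, 0, 0, 0, 0, 0, 0]
    - [0.7, 0, 0, 0, 0, 0, 0]
    - [0.7, 0, 0, -0.034, 0, 0, 0]
    - [0.7, 0, 0, -0.034, 0, 0, 0]
    - [0.7, 0, 0, -0.034, 0, 0, 0]
    - [0.7, 0, 0, -0.034, 0, 0, 0]
    - [1, 0, 0, -0.034, 0, 0, 0]
    - [1, -0.0104, -0.0357, 0, 0, 0, 0]
    - [1, -0.0104, -0.0357, 0, 0, 0, 0]
    - [1, -0.0104, -0.0357, 0, 0, 0, 0]
    - [1, -0.0104, -0.0357, 0, 0, 0, 0]
    - [1, -0.0104, -0.0357, 0, 0, 0, 0]
    - [1, -0.0104, -0.0357, 0, 0, 0, 0]
    - [1, -0.0104, -0.0357, 0, 0, 0, 0]
    - [1, -0.0104, -0.0357, 0, 0, 0, 0]
    - [1, -0.0104, -0.0357, 0, 0, 0, 0]
    - [1, -0.0104, -0.0357, 0, 0, 0, 0]

```text
time_s: 12.9
tcp_pos: [0.4864, 0.4306, 0.2531]
eef_rot: [180.0, 0.0, 0.0]
contact_force: [1.6, -0.3, 0.4]
gripper_width: 0.0878
gripper_force: 0.0
```

Request:
apply_moves:
  targets:
    - [1, 0, 0, 0, 0, 0, 0]
    - [1, 0, 0, 0, 0, 0, 0]

```text
time_s: 13.07
tcp_pos: [0.4863, 0.4307, 0.2523]
eef_rot: [179.9, 0.0, 0.2]
contact_force: [-0.6, -0.4, -0.5]
gripper_width: 0.0875
gripper_force: 0.0
```

```bash
python3 - <<'E'
from h import *
c=snap('wrist','w4'); jars(c)
st=get_state(); print(st['tcp_pos'],st['eef_rot'],st['gripper_force'])
E
```

```text
z.09 blob [52. 75.] 1036 c 0.5839 0.6662 r 0.0643 z 0.0931
z.09 blob [72. 74.] 1431 c 0.5781 0.6564 r 0.0719 z 0.0916
z.09 blob [ 16. 110.] 154 c 0.5571 0.6807 r 0.0242 z 0.0942
z.09 blob [317. 186.] 2240 c 0.4873 0.4311 r 0.0248 z 0.0928
[0.4868304  0.42947949 0.25248726] [1.79944505e+02 3.94095535e-02 7.68038379e-02] 0.0
```

Request:
apply_moves:
  targets:
    - [1, 0.001, -0.001, 0.034, 0, 0, 0]
    - [1, 0, 0, 0.034, 0, 0, 0]
    - [1, 0, 0, 0.034, 0, 0, 0]
    - [1, 0, 0, 0.034, 0, 0, 0]
    - [1, 0, 0, 0.034, 0, 0, 0]
    - [0.4, 0, 0, 0.002, 0, 0, 0]
    - [0.4, 0, 0, 0, 0, 0, 0]
    - [0.4, 0, 0, 0, 0, 0, 0]
    - [0.4, 0, 0, 0, 0, 0, 0]
    - [0.4, 0, 0, 0, 0, 0, 0]
    - [0.4, 0, 0, 0, 0, 0, 0]
    - [0.4, 0, 0, 0, 0, 0, 0]
    - [0.4, 0, 0, 0, 0, 0, 0]
    - [0.4, 0, 0, 0, 0, 0, 0]
    - [0.4, 0, 0, 0, 0, 0, 0]

```text
time_s: 14.37
tcp_pos: [0.4888, 0.4308, 0.0825]
eef_rot: [-179.9, -0.1, 0.0]
contact_force: [-1.6, 0.3, 7.3]
gripper_width: 0.0476
gripper_force: 20.0
```

Request:
apply_moves:
  targets:
    - [0.4, 0, 0, -0.0375, 0, 0, 0]
    - [0.4, 0, 0, -0.0375, 0, 0, 0]
    - [0.4, 0, 0, -0.0375, 0, 0, 0]
    - [0.4, 0, 0, -0.0375, 0, 0, 0]
    - [0.4, 0, 0, -0.0375, 0, 0, 0]
    - [0.4, 0, 0, -0.0375, 0, 0, 0]
    - [0.4, 0.0084, 0.0375, 0, 0, 0, 0]
    - [0.4, 0.0084, 0.0375, 0, 0, 0, 0]
    - [0.4, 0.0084, 0.0375, 0, 0, 0, 0]
    - [0.4, 0.0084, 0.0375, 0, 0, 0, 0]
    - [0.4, 0.0084, 0.0375, 0, 0, 0, 0]
    - [0.4, 0.0084, 0.0375, 0, 0, 0, 0]
    - [0.4, 0.0084, 0.0375, 0, 0, 0, 0]
    - [0.4, 0.0084, 0.0375, 0, 0, 0, 0]
    - [0.4, 0.0084, 0.0375, 0, 0, 0, 0]
    - [0.4, 0.0084, 0.0375, 0, 0, 0, 0]
    - [0.4, 0.0084, 0.0375, 0, 0, 0, 0]
    - [0.4, 0.0084, 0.0375, 0, 0, 0, 0]
    - [0.4, 0, 0, 0, 0, 0, 0]
    - [0.4, 0, 0, 0, 0, 0, 0]

```text
time_s: 16.03
tcp_pos: [0.5889, -0.022, 0.3054]
eef_rot: [180.0, 0.1, -0.2]
contact_force: [-0.1, 0.9, -2.5]
gripper_width: 0.0475
gripper_force: 20.0
```

```bash
python3 - <<'E'
from h import *
c=snap('scene','s5'); jars(c); markers(c); c=snap('side','d5'); markers(c)
st=get_state(); print(st['tcp_pos'],st['eef_rot'],st['gripper_force'])
E
```

```text
z.09 blob [618.  12.] 36 c -0.5859 1.2738 r 0.0329 z 0.0929
z.09 blob [634.  26.] 34 c -0.4696 1.3025 r 0.0229 z 0.0925
z.09 blob [22. 73.] 216 c -0.0447 -1.2524 r 0.2063 z 0.0912
z.09 blob [553. 118.] 238 c 0.1306 0.7929 r 0.1953 z 0.0917
z.09 blob [340.  97.] 55 c 0.0419 0.034 r 0.0467 z 0.0905
z.09 blob [146. 106.] 30 c 0.1394 -0.6916 r 0.0435 z 0.0922
z.09 blob [138. 125.] 26 c 0.2395 -0.6915 r 0.0363 z 0.0919
z.09 blob [124. 144.] 71 c 0.3165 -0.7222 r 0.0481 z 0.0914
z.09 blob [ 71. 145.] 75 c 0.3495 -0.8969 r 0.0558 z 0.0911
z.09 blob [110. 168.] 72 c 0.4287 -0.7358 r 0.0408 z 0.0919
z.09 blob [586. 169.] 133 c 0.3764 0.8562 r 0.0818 z 0.0913
z.09 blob [334. 193.] 167 c 0.525 0.0268 r 0.1065 z 0.092
z.09 blob [544. 204.] 26 c 0.5358 0.6743 r 0.0317 z 0.093
z.09 blob [103. 220.] 92 c 0.6342 -0.6842 r 0.043 z 0.0899
z.09 blob [347. 213.] 170 c 0.5918 0.0687 r 0.0255 z 0.0919
z.09 blob [575. 218.] 179 c 0.6144 0.7243 r 0.0755 z 0.0919
z.09 blob [331. 224.] 141 c 0.6371 0.0246 r 0.0244 z 0.0924
z.09 blob [546. 247.] 133 c 0.67 0.6562 r 0.0691 z 0.0914
z.09 blob [559. 248.] 105 c 0
[... 410 characters left out ...]
.6607  0.076 ] 0.078
red [110. 153.] 56 [ 0.4059 -0.7211  0.1213] top [ 0.4007 -0.7172  0.1623] 0.17
red [208. 187.] 44 [ 0.5196 -0.3725  0.0992] top [ 0.5173 -0.373   0.115 ] 0.117
green [191. 191.] 35 [ 0.5392 -0.4232  0.1001] top [ 0.538  -0.425   0.1146] 0.116
blue [343. 275.] 93 [ 0.4907 -0.3274  0.0986] top [ 0.4921 -0.3245  0.1135] 0.116
blue [526. 364.] 321 [ 0.6967 -0.6498  0.0798] top [ 0.6974 -0.6472  0.085 ] 0.086
red [361. 287.] 101 [ 0.5102 -0.3791  0.0995] top [ 0.512  -0.3762  0.1143] 0.116
green [381. 301.] 94 [ 0.5289 -0.4304  0.0989] top [ 0.5302 -0.4283  0.1143] 0.116
[ 0.58884708 -0.0198171   0.30571821] [-1.79985103e+02  4.09176779e-02 -3.66644374e-02] 19.99754011631012
```

The stand has already been knocked about 23 mm, and I have its new pose. Now I'm setting down the last jar.

Request:
apply_moves:
  targets:
    - [0.4, 0, 0, 0.036, 0, 0, 0]
    - [0.4, 0, 0, 0.036, 0, 0, 0]
    - [0.4, 0, 0, 0.036, 0, 0, 0]
    - [0.4, 0, 0, 0.036, 0, 0, 0]
    - [0.4, 0, 0, 0.036, 0, 0, 0]
    - [0.4, 0, 0, 0.022, 0, 0, 0]
    - [0.4, 0, 0, 0.012, 0, 0, 0]
    - [0.4, 0, 0, 0.004, 0, 0, 0]
    - [0.4, 0, 0, 0.002, 0, 0, 0]
    - [0.4, 0, 0, 0.001, 0, 0, 0]
    - [0.4, 0, 0, 0, 0, 0, 0]
    - [0.4, 0, 0, 0, 0, 0, 0]

```text
time_s: 17.13
tcp_pos: [0.5899, -0.0195, 0.0862]
eef_rot: [-180.0, -0.1, 0.0]
contact_force: [-0.4, -0.5, -2.1]
gripper_width: 0.0478
gripper_force: 20.0
```

Request:
apply_moves:
  targets:
    - [0.4, 0, 0, 0.0015, 0, 0, 0]
    - [0.4, 0, 0, 0, 0, 0, 0]
    - [0.7, 0, 0, 0, 0, 0, 0]
    - [0.7, 0, 0, 0, 0, 0, 0]
    - [0.7, 0, 0, 0, 0, 0, 0]
    - [0.7, 0, 0, -0.035, 0, 0, 0]
    - [0.7, 0, 0, -0.035, 0, 0, 0]
    - [0.7, 0, 0, -0.035, 0, 0, 0]
    - [0.7, 0, 0, -0.035, 0, 0, 0]
    - [0.35, 0, 0, -0.035, 0, 0, 0]
    - [0.35, -0.0118, 0.0379, 0, 0, 0, 0]
    - [0.35, -0.0118, 0.0379, 0, 0, 0, 0]
    - [0.35, -0.0118, 0.0379, 0, 0, 0, 0]
    - [0.35, -0.0118, 0.0379, 0, 0, 0, 0]
    - [0.35, -0.0118, 0.0379, 0, 0, 0, 0]
    - [0.35, -0.0118, 0.0379, 0, 0, 0, 0]
    - [0.35, -0.0118, 0.0379, 0, 0, 0, 0]
    - [0.35, -0.0118, 0.0379, 0, 0, 0, 0]
    - [0.35, 0, 0, 0, 0, 0, 0]
    - [0.35, 0, 0, 0, 0, 0, 0]

```text
time_s: 18.8
tcp_pos: [0.4934, -0.3251, 0.258]
eef_rot: [-180.0, 0.1, -0.2]
contact_force: [0.5, 0.3, 0.5]
gripper_width: 0.0305
gripper_force: 0.0
```

```bash
python3 - <<'E'
from h import *
c=snap('wrist','w6'); markers(c); c=snap('side','d6'); markers(c);c=snap('scene','s6'); markers(c); jars(c)
st=get_state(); print(st['tcp_pos'],st['eef_rot'],st['gripper_width'])
w=load('w6');a=ray
cv2.imwrite('pics/w6s.png',np.hstack([cv2.resize(w['frame'],(400,250))[:,:,::-1],cv2.resize(c['frame'][150:275,230:430],(400,250))[:,:,::-1]]))
E
```

```text
red [374. 165.] 347 [ 0.5164 -0.3716  0.1106] top [ 0.5147 -0.3728  0.1167] 0.118
blue [343. 275.] 89 [ 0.4906 -0.3278  0.0992] top [ 0.492  -0.3253  0.114 ] 0.116
blue [526. 364.] 319 [ 0.6968 -0.6501  0.0798] top [ 0.6982 -0.6484  0.0851] 0.087
red [361. 287.] 102 [ 0.5102 -0.3791  0.0994] top [ 0.5115 -0.3768  0.1143] 0.118
green [381. 301.] 93 [ 0.5287 -0.4305  0.0992] top [ 0.5302 -0.4276  0.1142] 0.116
blue [225. 183.] 37 [ 0.5005 -0.321   0.0982] top [ 0.4994 -0.3223  0.1148] 0.117
blue [112. 212.] 21 [ 0.6108 -0.6647  0.0739] top [ 0.6003 -0.6709  0.0768] 0.077
red [110. 152.] 54 [ 0.4055 -0.7211  0.1221] top [ 0.4009 -0.717   0.1626] 0.172
red [208. 188.] 42 [ 0.5195 -0.3726  0.0982] top [ 0.5179 -0.3737  0.1146] 0.117
green [191. 192.] 36 [ 0.5389 -0.4232  0.0986] top [ 0.5374 -0.4224  0.1147] 0.116
z.09 blob [634.  25.] 31 c -0.468 1.3014 r 0.0228 z 0.0904
z.09 blob [22. 73.] 206 c -0.0458 -1.2491 r 0.1965 z 0.0924
z.09 blob [540.  87.] 39 c -0.0259 0.7908 r 0.0324 z 0.0921
z.09 blob [331.  97.] 106 c 0.0143 -0.0027 r 0.0725 z 0.0909
z.09 blob [556. 125.] 173 c 0.1652 0.80
[... 380 characters left out ...]
.09 blob [317. 211.] 174 c 0.5903 -0.0213 r 0.0252 z 0.0922
z.09 blob [347. 213.] 175 c 0.5934 0.0698 r 0.0262 z 0.092
z.09 blob [576. 218.] 154 c 0.6062 0.7339 r 0.0729 z 0.0914
z.09 blob [102. 221.] 75 c 0.6498 -0.6751 r 0.0278 z 0.0919
z.09 blob [548. 244.] 262 c 0.6426 0.6954 r 0.1005 z 0.0916
z.09 blob [331. 224.] 142 c 0.637 0.025 r 0.0248 z 0.0922
z.09 blob [106. 236.] 36 c 0.7094 -0.6433 r 0.0256 z 0.0886
z.09 blob [602. 241.] 26 c 0.6563 0.8111 r 0.0259 z 0.0922
z.09 blob [473. 248.] 51 c 0.682 0.4442 r 0.0302 z 0.0897
z.09 blob [571. 254.] 58 c 0.6992 0.7117 r 0.0479 z 0.0927
[ 0.49484366 -0.32254068  0.25840992] [-1.79984128e+02  1.39622006e-02  1.61613800e-02] 0.03100307865504604
```

View pics/w6s.png

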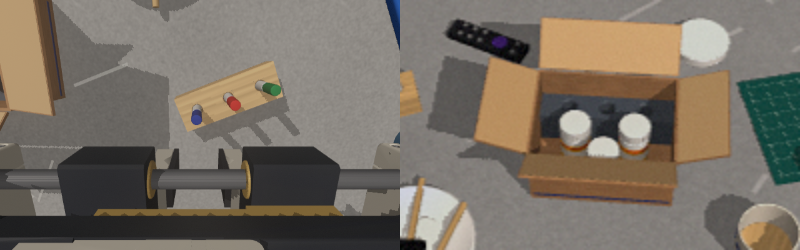

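The wrist view (left panel) shows blue, red and green caps at about (197,115), (232,102) and (270,90), with blue under the jaws. In the scene crop all three jars stand in the bay.

Request:
apply_moves:
  newtons: 8
  targets:
    - [0.35, 0.001, 0.001, 0.033, 0, 0, 0]
    - [0.35, 0, 0, 0.033, 0, 0, 0]
    - [0.35, 0, 0, 0.033, 0, 0, 0]
    - [0.35, 0, 0, 0.033, 0, 0, 0]
    - [0.35, 0, 0, 0.031, 0, 0, 0]
    - [0.05, 0, 0, 0, 0, 0, 0]
    - [0.05, 0, 0, 0, 0, 0, 0]
    - [0.05, 0, 0, 0, 0, 0, 0]
    - [0.05, 0, 0, 0, 0, 0, 0]
    - [0.05, 0, 0, 0, 0, 0, 0]
    - [0.05, 0, 0, 0, 0, 0, 0]

```text
time_s: 19.87
tcp_pos: [0.4967, -0.3242, 0.0973]
eef_rot: [180.0, -0.2, 0.0]
contact_force: [-0.3, 1.0, 1.1]
gripper_width: 0.015
gripper_force: 8.0
```

Request:
apply_moves:
  targets:
    - [0.05, 0, 0, -0.035, 0, 0, 0]
    - [0.05, 0, 0, -0.035, 0, 0, 0]
    - [0.05, 0, 0, -0.035, 0, 0, 0]
    - [0.05, 0, 0, -0.035, 0, 0, 0]
    - [0.05, 0, 0, -0.035, 0, 0, 0]
    - [0.05, 0, 0, -0.035, 0, 0, 0]
    - [0.05, 0.004, -0.0375, 0, 0, 0, 0]
    - [0.05, 0.004, -0.0375, 0, 0, 0, 0]
    - [0.05, 0.004, -0.0375, 0, 0, 0, 0]
    - [0.05, 0.004, -0.0375, 0, 0, 0, 0]
    - [0.05, 0.004, -0.0375, 0, 0, 0, 0]
    - [0.05, 0.004, -0.0375, 0, 0, 0, 0]
    - [0.05, 0.004, -0.0375, 0, 0, 0, 0]
    - [0.05, 0.004, -0.0375, 0, 0, 0, 0]
    - [0.05, 0.004, -0.0375, 0, 0, 0, 0]
    - [0.05, 0.004, -0.0375, 0, 0, 0, 0]
    - [0.05, 0.004, -0.0375, 0, 0, 0, 0]
    - [0.05, 0, 0, 0, 0, 0, 0]
    - [0.05, 0, 0, 0, 0, 0, 0]

```text
time_s: 21.45
tcp_pos: [0.5398, 0.0902, 0.3062]
eef_rot: [-180.0, -0.0, 0.2]
contact_force: [-0.2, -0.5, -0.7]
gripper_width: 0.015
gripper_force: 8.0
```

```bash
python3 - <<'E'
from h import *
w=snap('wrist','w7'); c=snap('side','d7'); markers(c); s=snap('scene','s7'); markers(s)
st=get_state(); print(st['tcp_pos'],st['eef_rot'],st['gripper_width'])
cv2.imwrite('pics/w7s.png',np.hstack([cv2.resize(w['frame'][100:350,120:520],(400,250))[:,:,::-1],cv2.resize(s['frame'][120:245,255:455],(400,250))[:,:,::-1]]))
E
```

```text
blue [526. 364.] 325 [ 0.697  -0.6501  0.0796] top [ 0.6982 -0.647   0.0847] 0.087
red [360. 287.] 102 [ 0.5082 -0.3785  0.0995] top [ 0.5104 -0.3756  0.1143] 0.116
green [381. 301.] 95 [ 0.5284 -0.4297  0.0985] top [ 0.5299 -0.427   0.1135] 0.115
blue [355. 156.] 19 [0.5441 0.0867 0.293 ] top [0.5455 0.0876 0.2988] 0.3
blue [112. 212.] 27 [ 0.6118 -0.6644  0.0735] top [ 0.6059 -0.6666  0.076 ] 0.078
blue [106. 239.] 16 [ 0.7101 -0.6479  0.0724] top [ 0.7153 -0.6542  0.0745] 0.076
red [110. 152.] 54 [ 0.4058 -0.721   0.1227] top [ 0.4018 -0.7163  0.1635] 0.175
red [208. 187.] 45 [ 0.5174 -0.3727  0.0989] top [ 0.5151 -0.375   0.1148] 0.117
green [191. 191.] 38 [ 0.5386 -0.4227  0.0992] top [ 0.5382 -0.4231  0.1144] 0.118
[0.53965134 0.0876797  0.30607898] [-1.79986134e+02 -3.73838794e-02 -2.98876195e-02] 0.01494211666639692
```

View pics/w7s.png

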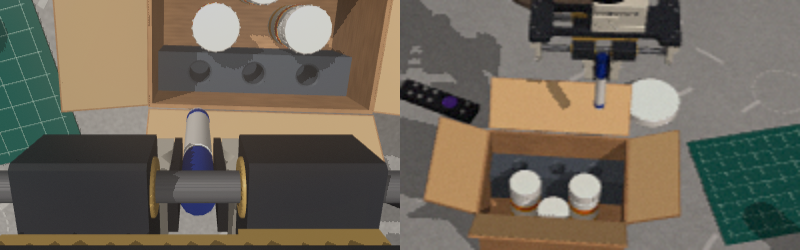

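Wrist panel shows hole mouths at (200,70), (253,71) and (307,74), i.e. full px (320,170), (373,171) and (427,174). The marker hangs upright, its lower end at panel (197,112).

```bash
python3 - <<'E'
from h import *
w=load('w7')
for u,v in((320,170),(373,171),(427,174)): print(ray(w,u,v,.066))
print('marker bottom',ray(w,317.5,213,.306-.087))
g=cv2.cvtColor(w['frame'],cv2.COLOR_RGB2GRAY)
cl=cloud(w)
for u0,v0 in((320,170),(373,171),(427,174)):
    P=cl[v0-16:v0+17,u0-16:u0+17].reshape(-1,3); P=P[P[:,2]<.06]; print(len(P),[P[:,i].min().round(4) for i in(0,1)],[P[:,i].max().round(4) for i in(0,1)])
    # mouth: pixels whose depth indicates below the block top, projected on z=.066 plane
    m=cl[v0-20:v0+21,u0-20:u0+21,2]<.06; vv,uu=np.nonzero(m); 
    q=np.array([ray(w,a+u0-20,b+v0-20,.066)[:2] for a,b in zip(uu,vv)],np.float32); print(cv2.minEnclosingCircle(q), q.min(0),q.max(0))
E
```

```text
[0.5423 0.0877 0.066 ]
[0.5412 0.0288 0.066 ]
[ 0.5379 -0.0314  0.066 ]
marker bottom [0.5406 0.0905 0.219 ]
314 [np.float64(0.5284), np.float64(0.0767)] [np.float64(0.544), np.float64(0.1)]
((0.5543686747550964, 0.08798861503601074), 0.023926081135869026) [0.5309 0.0659] [0.5644 0.1096]
311 [np.float64(0.5269), np.float64(0.0165)] [np.float64(0.5457), np.float64(0.0367)]
((0.552954912185669, 0.029850006103515625), 0.024318210780620575) [0.5288 0.0078] [0.5634 0.0517]
299 [np.float64(0.5249), np.float64(-0.0439)] [np.float64(0.5457), np.float64(-0.0263)]
((0.5493690967559814, -0.031650036573410034), 0.022624928504228592) [ 0.5277 -0.0515] [ 0.5602 -0.0119]
```

Request:
apply_moves:
  targets:
    - [0.05, 0.002, 0, 0.033, 0, 0, 0]
    - [0.05, 0, 0, 0.033, 0, 0, 0]
    - [0.05, 0, 0, 0.033, 0, 0, 0]
    - [0.05, 0, 0, 0.03, 0, 0, 0]
    - [0.05, 0, 0, 0.018, 0, 0, 0]
    - [0.05, 0, 0, 0.018, 0, 0, 0]
    - [0.05, 0, 0, 0.018, 0, 0, 0]
    - [0.05, 0, 0, 0.012, 0, 0, 0]
    - [0.05, 0, 0, 0.008, 0, 0, 0]
    - [0.05, 0, 0, 0, 0, 0, 0]
    - [0.05, 0, 0, 0, 0, 0, 0]

```text
time_s: 22.52
tcp_pos: [0.542, 0.0877, 0.1029]
eef_rot: [180.0, -0.0, -0.1]
contact_force: [0.5, 0.7, -0.5]
gripper_width: 0.0146
gripper_force: 8.0
```

Request:
apply_moves:
  targets:
    - [0.3, 0, 0, 0, 0, 0, 0]
    - [0.3, 0, 0, 0, 0, 0, 0]
    - [0.3, 0, 0, -0.04, 0, 0, 0]
    - [0.3, 0, 0, -0.04, 0, 0, 0]
    - [0.3, 0, 0, -0.04, 0, 0, 0]
    - [0.35, 0, 0, -0.04, 0, 0, 0]
    - [0.35, -0.0024, 0.0386, 0, 0, 0, 0]
    - [0.35, -0.0024, 0.0386, 0, 0, 0, 0]
    - [0.35, -0.0024, 0.0386, 0, 0, 0, 0]
    - [0.35, -0.0024, 0.0386, 0, 0, 0, 0]
    - [0.35, -0.0024, 0.0386, 0, 0, 0, 0]
    - [0.35, -0.0024, 0.0386, 0, 0, 0, 0]
    - [0.35, -0.0024, 0.0386, 0, 0, 0, 0]
    - [0.35, -0.0024, 0.0386, 0, 0, 0, 0]
    - [0.35, -0.0024, 0.0386, 0, 0, 0, 0]
    - [0.35, -0.0024, 0.0386, 0, 0, 0, 0]
    - [0.35, -0.0024, 0.0386, 0, 0, 0, 0]
    - [0.35, -0.0024, 0.0386, 0, 0, 0, 0]
    - [0.35, 0, 0, 0, 0, 0, 0]
    - [0.35, 0, 0, 0, 0, 0, 0]

```text
time_s: 24.18
tcp_pos: [0.5123, -0.3768, 0.2626]
eef_rot: [180.0, -0.0, -0.2]
contact_force: [0.6, 0.5, -0.4]
gripper_width: 0.0306
gripper_force: 0.0
```

```bash
python3 - <<'E'
from h import *
w=snap('wrist','w8'); markers(w); c=snap('side','d8'); markers(c); s=snap('scene','s8'); markers(s)
st=get_state(); print(st['tcp_pos'],st['eef_rot'],st['gripper_width'])
E
```

```text
blue [634.  67.] 438 [ 0.6154 -0.6583  0.0741] top [ 0.6213 -0.6565  0.0768] 0.078
red [313. 187.] 315 [ 0.5158 -0.3731  0.1108] top [ 0.5141 -0.3734  0.1166] 0.118
blue [302. 189.] 41 [0.5373 0.0806 0.1017] top [0.5368 0.0832 0.1157] 0.118
blue [526. 364.] 321 [ 0.697  -0.6502  0.0798] top [ 0.6974 -0.647   0.0848] 0.087
red [360. 288.] 102 [ 0.5085 -0.3787  0.0993] top [ 0.5094 -0.3764  0.1141] 0.117
green [381. 301.] 96 [ 0.5285 -0.4296  0.0986] top [ 0.53   -0.4272  0.1142] 0.116
blue [352. 199.] 38 [0.546  0.087  0.1018] top [0.5431 0.0866 0.1159] 0.118
blue [112. 213.] 27 [ 0.6133 -0.6636  0.0737] top [ 0.6175 -0.6624  0.0764] 0.078
red [110. 152.] 55 [ 0.405  -0.7215  0.1212] top [ 0.4005 -0.7174  0.1621] 0.171
red [208. 187.] 41 [ 0.5176 -0.3725  0.0983] top [ 0.514  -0.3748  0.1141] 0.118
green [191. 192.] 40 [ 0.5385 -0.4228  0.0985] top [ 0.5369 -0.4227  0.1141] 0.118
[ 0.51308838 -0.37415314  0.26312724] [ 1.79993047e+02 -4.16729206e-02  3.08235907e-02] 0.030315780152472778
```

Blue rests in its hole with its top at 0.117. Next is red.

Request:
apply_moves:
  targets:
    - [0.35, 0.0005, 0.001, 0.034, 0, 0, 0]
    - [0.35, 0, 0, 0.034, 0, 0, 0]
    - [0.35, 0, 0, 0.034, 0, 0, 0]
    - [0.35, 0, 0, 0.034, 0, 0, 0]
    - [0.35, 0, 0, 0.032, 0, 0, 0]
    - [0.05, 0, 0, 0, 0, 0, 0]
    - [0.05, 0, 0, 0, 0, 0, 0]
    - [0.05, 0, 0, 0, 0, 0, 0]
    - [0.05, 0, 0, 0, 0, 0, 0]
    - [0.05, 0, 0, 0, 0, 0, 0]
    - [0.05, 0, 0, 0, 0, 0, 0]

```text
time_s: 25.25
tcp_pos: [0.5145, -0.376, 0.0966]
eef_rot: [179.9, -0.2, 0.0]
contact_force: [-0.5, 2.3, 4.8]
gripper_width: 0.0149
gripper_force: 8.0
```

Request:
apply_moves:
  targets:
    - [0.05, 0, 0, -0.035, 0, 0, 0]
    - [0.05, 0, 0, -0.035, 0, 0, 0]
    - [0.05, 0, 0, -0.035, 0, 0, 0]
    - [0.05, 0, 0, -0.035, 0, 0, 0]
    - [0.05, 0, 0, -0.035, 0, 0, 0]
    - [0.05, 0, 0, -0.035, 0, 0, 0]
    - [0.05, 0.0025, -0.0367, 0, 0, 0, 0]
    - [0.05, 0.0025, -0.0367, 0, 0, 0, 0]
    - [0.05, 0.0025, -0.0367, 0, 0, 0, 0]
    - [0.05, 0.0025, -0.0367, 0, 0, 0, 0]
    - [0.05, 0.0025, -0.0367, 0, 0, 0, 0]
    - [0.05, 0.0025, -0.0367, 0, 0, 0, 0]
    - [0.05, 0.0025, -0.0367, 0, 0, 0, 0]
    - [0.05, 0.0025, -0.0367, 0, 0, 0, 0]
    - [0.05, 0.0025, -0.0367, 0, 0, 0, 0]
    - [0.05, 0.0025, -0.0367, 0, 0, 0, 0]
    - [0.05, 0.0025, -0.0367, 0, 0, 0, 0]
    - [0.05, 0, 0, 0, 0, 0, 0]
    - [0.05, 0, 0, 0, 0, 0, 0]
    - [0.05, 0, 0, 0, 0, 0, 0]

```text
time_s: 26.92
tcp_pos: [0.5409, 0.0279, 0.3052]
eef_rot: [-180.0, -0.1, 0.1]
contact_force: [0.3, -1.1, 1.2]
gripper_width: 0.0146
gripper_force: 8.0
```

```bash
python3 - <<'E'
from h import *
st=get_state(); print(st['tcp_pos'],st['eef_rot'],st['gripper_width'])
E
```

```text
[0.54093148 0.02793838 0.3052327 ] [-1.79987817e+02 -5.67437528e-02  5.16483640e-02] 0.01459503745836729
```

Request:
apply_moves:
  targets:
    - [0.05, 0, -0.0005, 0.033, 0, 0, 0]
    - [0.05, 0, 0, 0.033, 0, 0, 0]
    - [0.05, 0, 0, 0.033, 0, 0, 0]
    - [0.05, 0, 0, 0.03, 0, 0, 0]
    - [0.05, 0, 0, 0.018, 0, 0, 0]
    - [0.05, 0, 0, 0.018, 0, 0, 0]
    - [0.05, 0, 0, 0.018, 0, 0, 0]
    - [0.05, 0, 0, 0.012, 0, 0, 0]
    - [0.05, 0, 0, 0.008, 0, 0, 0]
    - [0.05, 0, 0, 0, 0, 0, 0]
    - [0.05, 0, 0, 0, 0, 0, 0]

```text
time_s: 27.83
tcp_pos: [0.5412, 0.0276, 0.1019]
eef_rot: [180.0, -0.0, -0.1]
contact_force: [0.6, -0.1, 0.3]
gripper_width: 0.0149
gripper_force: 8.0
```

Request:
apply_moves:
  targets:
    - [0.3, 0, 0, 0, 0, 0, 0]
    - [0.3, 0, 0, 0, 0, 0, 0]
    - [0.3, 0, 0, -0.04, 0, 0, 0]
    - [0.3, 0, 0, -0.04, 0, 0, 0]
    - [0.3, 0, 0, -0.04, 0, 0, 0]
    - [0.35, 0, 0, -0.04, 0, 0, 0]
    - [0.35, -0.0006, 0.0378, 0, 0, 0, 0]
    - [0.35, -0.0006, 0.0378, 0, 0, 0, 0]
    - [0.35, -0.0006, 0.0378, 0, 0, 0, 0]
    - [0.35, -0.0006, 0.0378, 0, 0, 0, 0]
    - [0.35, -0.0006, 0.0378, 0, 0, 0, 0]
    - [0.35, -0.0006, 0.0378, 0, 0, 0, 0]
    - [0.35, -0.0006, 0.0378, 0, 0, 0, 0]
    - [0.35, -0.0006, 0.0378, 0, 0, 0, 0]
    - [0.35, -0.0006, 0.0378, 0, 0, 0, 0]
    - [0.35, -0.0006, 0.0378, 0, 0, 0, 0]
    - [0.35, -0.0006, 0.0378, 0, 0, 0, 0]
    - [0.35, -0.0006, 0.0378, 0, 0, 0, 0]
    - [0.35, 0, 0, 0, 0, 0, 0]
    - [0.35, 0, 0, 0, 0, 0, 0]

```text
time_s: 29.5
tcp_pos: [0.5331, -0.4272, 0.2613]
eef_rot: [-180.0, 0.0, -0.2]
contact_force: [-0.4, 0.6, 0.3]
gripper_width: 0.0308
gripper_force: 0.0
```

```bash
python3 - <<'E'
from h import *
w=snap('wrist','w9'); markers(w); c=snap('side','d9'); markers(c); s=snap('scene','s9'); markers(s)
st=get_state(); print(st['tcp_pos'],st['eef_rot'],st['gripper_width'])
E
```

```text
blue [553.   3.] 111 [ 0.6864 -0.6243  0.0779] top [ 0.6859 -0.6258  0.0848] 0.087
blue [578.  98.] 653 [ 0.6096 -0.6627  0.0749] top [ 0.6099 -0.6635  0.0769] 0.078
blue [302. 189.] 41 [0.5373 0.0807 0.1016] top [0.5366 0.0826 0.1161] 0.118
blue [526. 364.] 326 [ 0.6967 -0.65    0.0797] top [ 0.6988 -0.6488  0.0847] 0.086
red [309. 198.] 55 [0.5381 0.0214 0.0997] top [0.5387 0.0241 0.1153] 0.117
green [381. 301.] 96 [ 0.5283 -0.4301  0.0985] top [ 0.5288 -0.4279  0.1142] 0.117
blue [352. 199.] 38 [0.546  0.087  0.1018] top [0.5442 0.0866 0.1167] 0.12
blue [112. 212.] 24 [ 0.6133 -0.6634  0.0742] top [ 0.6135 -0.6627  0.0769] 0.077
red [110. 153.] 53 [ 0.4061 -0.7207  0.1223] top [ 0.4006 -0.7173  0.1622] 0.169
red [333. 198.] 47 [0.5455 0.0273 0.1011] top [0.5429 0.0253 0.1162] 0.117
green [191. 192.] 38 [ 0.538  -0.4234  0.098 ] top [ 0.5377 -0.4243  0.1131] 0.116
[ 0.53387052 -0.42452497  0.2621456 ] [ 1.79992763e+02 -3.64554927e-02  3.00912137e-02] 0.03035593420630244
```

Request:
apply_moves:
  targets:
    - [0.35, 0, 0.0015, 0.034, 0, 0, 0]
    - [0.35, 0, 0, 0.034, 0, 0, 0]
    - [0.35, 0, 0, 0.034, 0, 0, 0]
    - [0.35, 0, 0, 0.034, 0, 0, 0]
    - [0.35, 0, 0, 0.03, 0, 0, 0]
    - [0.05, 0, 0, 0, 0, 0, 0]
    - [0.05, 0, 0, 0, 0, 0, 0]
    - [0.05, 0, 0, 0, 0, 0, 0]
    - [0.05, 0, 0, 0, 0, 0, 0]
    - [0.05, 0, 0, 0, 0, 0, 0]
    - [0.05, 0, 0, 0, 0, 0, 0]

```text
time_s: 30.57
tcp_pos: [0.5348, -0.4271, 0.0979]
eef_rot: [179.9, -0.2, 0.0]
contact_force: [-0.6, 2.6, 4.8]
gripper_width: 0.0147
gripper_force: 8.0
```

Request:
apply_moves:
  targets:
    - [0.05, 0, 0, -0.035, 0, 0, 0]
    - [0.05, 0, 0, -0.035, 0, 0, 0]
    - [0.05, 0, 0, -0.035, 0, 0, 0]
    - [0.05, 0, 0, -0.035, 0, 0, 0]
    - [0.05, 0, 0, -0.035, 0, 0, 0]
    - [0.05, 0, 0, -0.035, 0, 0, 0]
    - [0.05, 0.0004, -0.0395, 0, 0, 0, 0]
    - [0.05, 0.0004, -0.0395, 0, 0, 0, 0]
    - [0.05, 0.0004, -0.0395, 0, 0, 0, 0]
    - [0.05, 0.0004, -0.0395, 0, 0, 0, 0]
    - [0.05, 0.0004, -0.0395, 0, 0, 0, 0]
    - [0.05, 0.0004, -0.0395, 0, 0, 0, 0]
    - [0.05, 0.0004, -0.0395, 0, 0, 0, 0]
    - [0.05, 0.0004, -0.0395, 0, 0, 0, 0]
    - [0.05, 0.0004, -0.0395, 0, 0, 0, 0]
    - [0.05, 0.0004, -0.0395, 0, 0, 0, 0]
    - [0.05, 0, 0, 0, 0, 0, 0]
    - [0.05, 0, 0, 0, 0, 0, 0]
    - [0.05, 0, 0, 0, 0, 0, 0]

```text
time_s: 32.15
tcp_pos: [0.5378, -0.0316, 0.3063]
eef_rot: [-180.0, -0.1, 0.1]
contact_force: [0.4, -1.1, -0.4]
gripper_width: 0.0145
gripper_force: 8.0
```

Request:
apply_moves:
  targets:
    - [0.05, 0, 0, 0.033, 0, 0, 0]
    - [0.05, 0, 0, 0.033, 0, 0, 0]
    - [0.05, 0, 0, 0.033, 0, 0, 0]
    - [0.05, 0, 0, 0.03, 0, 0, 0]
    - [0.05, 0, 0, 0.018, 0, 0, 0]
    - [0.05, 0, 0, 0.018, 0, 0, 0]
    - [0.05, 0, 0, 0.018, 0, 0, 0]
    - [0.05, 0, 0, 0.012, 0, 0, 0]
    - [0.05, 0, 0, 0.008, 0, 0, 0]
    - [0.05, 0, 0, 0, 0, 0, 0]
    - [0.05, 0, 0, 0, 0, 0, 0]

```text
time_s: 33.07
tcp_pos: [0.538, -0.0326, 0.1028]
eef_rot: [180.0, 0.0, -0.1]
contact_force: [0.5, -0.2, 0.7]
gripper_width: 0.015
gripper_force: 8.0
```

Request:
apply_moves:
  targets:
    - [0.3, 0, 0, 0, 0, 0, 0]
    - [0.3, 0, 0, 0, 0, 0, 0]
    - [0.3, 0, 0, -0.04, 0, 0, 0]
    - [0.3, 0, 0, -0.04, 0, 0, 0]
    - [0.3, 0, 0, -0.04, 0, 0, 0]
    - [0.3, 0, 0, -0.04, 0, 0, 0]
    - [0.3, 0, 0, -0.04, 0, 0, 0]
    - [0, 0, 0, 0, 0, 0, 0]
    - [0, 0, 0, 0, 0, 0, 0]

```text
time_s: 33.82
tcp_pos: [0.5389, -0.0315, 0.3065]
eef_rot: [-179.9, -0.4, 0.0]
contact_force: [0.5, -0.1, -1.8]
gripper_width: 0.0178
gripper_force: 0.0
```

```bash
python3 - <<'E'
from h import *
c=snap('side','d10'); markers(c); s=snap('scene','s10'); markers(s); snap('wrist','w10')
st=get_state(); print(st['tcp_pos'],st['eef_rot'],st['gripper_width'])
W=np.vstack([cloud(c).reshape(-1,3),cloud(s).reshape(-1,3),cloud(load('d9')).reshape(-1,3),cloud(load('s9')).reshape(-1,3)])
# flaps: in carton frame
a=np.radians(-1.35); R=np.array([[np.cos(a),-np.sin(a)],[np.sin(a),np.cos(a)]])
q=W.copy(); q[:,:2]=(W[:,:2]-[.594,.0267])@R
for n,k,sg,h,o in(('left',1,1,.109,0),('right',1,-1,.109,0),('near',0,-1,.0795,1),('far',0,1,.0795,1)):
    out=sg*q[:,k]; lat=abs(q[:,1-k])
    m=(out>h-.03)&(out<h+.085)&(lat<.06)&(q[:,2]>.128)&(q[:,2]<.21); p=q[m]; 
    o_=sg*p[:,k]-h; z=p[:,2]-.1225; r=np.hypot(o_,z); g=(r<.085)&(r>.03); 
    print(n,g.sum(),'angle',np.median(np.pi-np.arctan2(z[g],o_[g])).round(3),'maxr',np.percentile(r[g],95).round(3),p[:,2].max())
E
```

```text
blue [302. 189.] 41 [0.5376 0.0816 0.1011] top [0.5383 0.0854 0.1144] 0.116
blue [526. 364.] 327 [ 0.6969 -0.6501  0.0796] top [ 0.6988 -0.6496  0.0849] 0.087
red [309. 198.] 55 [0.5382 0.0218 0.0995] top [0.5391 0.0245 0.1147] 0.117
green [314. 205.] 29 [ 0.5333 -0.0375  0.1093] top [ 0.5341 -0.0366  0.1164] 0.117
blue [352. 199.] 38 [0.5465 0.087  0.1025] top [0.5449 0.0878 0.117 ] 0.119
blue [112. 212.] 25 [ 0.6124 -0.6644  0.0734] top [ 0.6156 -0.6605  0.0757] 0.076
blue [111. 237.] 13 [ 0.7024 -0.6341  0.0733] top [ 0.7023 -0.6316  0.076 ] 0.077
red [110. 153.] 55 [ 0.4058 -0.7211  0.1214] top [ 0.4019 -0.7162  0.1636] 0.172
red [333. 198.] 46 [0.5465 0.0272 0.1013] top [0.5453 0.0263 0.1158] 0.118
green [314. 196.] 36 [ 0.5428 -0.0334  0.1022] top [ 0.5416 -0.0349  0.1166] 0.117
[ 0.53711291 -0.03172786  0.3019536 ] [-1.79993694e+02  5.73750589e-02 -4.10185990e-04] 0.006671702780238784
left 1905 angle 2.804 maxr 0.076 0.15246079234766907
right 1551 angle 2.832 maxr 0.08 0.15247773716517643
near 1634 angle 2.38 maxr 0.08 0.18268290628857375
far 1200 angle 2.517 maxr 0.08 0.1728839615217157
```

Everything is packed: all three marker tops sit at about 0.117. The short flaps lean to about 2.8 rad, the long ones to about 2.4–2.5. Next I turn the closed gripper and go outside the +y flap with a tilt.

Request:
apply_moves:
  targets:
    - [0, 0.0064, -0.0358, 0, 0, 0, 0]
    - [0, 0.0064, -0.0358, 0, 0, 0, 0]
    - [0, 0.0064, -0.0358, 0, 0, 0, 0]
    - [0, 0.0064, -0.0358, 0, 0, 0, 0]
    - [0, 0.0064, -0.0358, 0, 0, 0, 0]
    - [0, 0.0064, -0.0358, 0, 0, 0, 0]
    - [0, 0.0064, -0.0358, 0, 0, 0, 0]
    - [0, 0.0064, -0.0358, 0, 0, 0, 0]
    - [0, 0.0064, -0.0358, 0, 0, 0, 0]
    - [0, 0, 0, 0, 0, 0, 0.077]
    - [0, 0, 0, 0, 0, 0, 0.077]
    - [0, 0, 0, 0, 0, 0, 0.077]
    - [0, 0, 0, 0, 0, 0, 0.077]
    - [0, 0, 0, 0, 0, 0, 0.077]
    - [0, 0, 0, 0, 0, 0, 0.077]
    - [0, 0, 0, 0, 0, 0, 0.077]
    - [0, 0, 0, 0, 0, 0, 0.077]
    - [0, 0, 0, 0, 0, 0, 0.077]
    - [0, 0, 0, 0, 0, 0, 0.077]
    - [0, 0, 0, 0, 0, 0, 0.077]

```text
time_s: 35.63
tcp_pos: [0.5949, 0.2902, 0.3006]
eef_rot: [179.8, -0.1, -76.6]
contact_force: [-0.2, 0.2, 0.0]
gripper_width: 0.0005
gripper_force: 0.0
```

Request:
apply_moves:
  targets:
    - [0, 0, 0, 0, 0, 0, 0.077]
    - [0, 0, 0, 0, 0, 0, 0.076]
    - [0, 0, 0, 0.037, 0, 0, 0]
    - [0, 0, 0, 0.037, 0, 0, 0]
    - [0, 0, 0, 0.036, 0, 0, 0]
    - [0, 0, 0, 0, 0, 0.074, 0]
    - [0, 0, 0, 0, 0, 0.074, 0]
    - [0, 0, 0, 0, 0, 0.074, 0]
    - [0, 0, 0, 0, 0, 0.074, 0]
    - [0, 0, 0, 0, 0, 0.074, 0]
    - [0, 0, 0, 0, 0, 0.074, 0]
    - [0, 0, 0, 0, 0, 0, 0]
    - [0, 0, 0, 0, 0, 0, 0]

```text
time_s: 36.72
tcp_pos: [0.5943, 0.2908, 0.1884]
eef_rot: [179.6, -40.3, -89.7]
contact_force: [0.4, 0.6, 0.4]
gripper_width: 0.0001
gripper_force: 0.0
```

```bash
python3 - <<'E'
from h import *
from scipy.spatial.transform import Rotation as Ro
st=get_state(); print(st['tcp_pos'],st['joints']); print(Ro.from_euler('xyz',st['eef_rot'],degrees=True).as_matrix().round(3))
E
```

```text
[0.59429997 0.29084645 0.18844589] [ 54.26392889  36.48223676  -0.32407767  22.06323524 -87.93400138
 -61.84096205]
[[ 0.004 -1.    -0.003]
 [-0.763 -0.002 -0.646]
 [ 0.646  0.005 -0.763]]
```

Request:
apply_moves:
  targets:
    - [0, -0.0005, 0, 0.0323, 0, 0, 0]
    - [0, -0.0005, 0, 0.0323, 0, 0, 0]
    - [0, 0.013, 0, 0.0044, 0, 0, 0]
    - [0, 0.013, 0, 0.0044, 0, 0, 0]
    - [0, 0.0175, 0, -0.0055, 0, 0, 0]
    - [0, 0.0175, 0, -0.0055, 0, 0, 0]
    - [0, 0.0158, 0, 0.0022, 0, 0, 0]
    - [0, 0.0158, 0, 0.0022, 0, 0, 0]
    - [0, 0.0128, 0, 0.0072, 0, 0, 0]
    - [0, 0.0128, 0, 0.0072, 0, 0, 0]
    - [0, 0.0102, 0, 0.0135, 0, 0, 0]
    - [0, 0.0102, 0, 0.0135, 0, 0, 0]
    - [0, 0, 0, 0, 0, 0, 0]

```text
time_s: 37.8
tcp_pos: [0.594, 0.1116, 0.1974]
eef_rot: [179.8, -40.0, -90.0]
contact_force: [-0.9, 0.0, -0.5]
gripper_width: 0.0006
gripper_force: 0.0
```

```bash
cat >> h.py <<'E'
def flaps(*cs):
    W=np.vstack([cloud(c).reshape(-1,3) for c in cs]); a=np.radians(-1.35); R=np.array([[np.cos(a),-np.sin(a)],[np.sin(a),np.cos(a)]])
    q=W.copy(); q[:,:2]=(W[:,:2]-[.594,.0267])@R
    for n,k,sg,h,zz in(('left',1,1,.109,.1205),('right',1,-1,.109,.1205),('near',0,-1,.0795,.1245),('far',0,1,.0795,.1245)):
        o=sg*q[:,k]-h; z=q[:,2]-zz; r=np.hypot(o,z); g=(abs(q[:,1-k])<.07)&(r<.08)&(r>.04)&(z>-.002)
        hist,_=np.histogram(np.pi-np.arctan2(z[g],o[g]),bins=np.arange(-.05,3.2,.1)); print(n,[(round(.1*i,1),int(c)) for i,c in enumerate(hist) if c>40])
E
python3 - <<'E'
from h import *
d=snap('side','d11'); s=snap('scene','s11'); flaps(d,s)
st=get_state(); print(st['tcp_pos'],st['contact_force'])
cv2.imwrite('pics/p11.png',np.hstack([cv2.resize(d['frame'][100:260,230:430],(400,320))[:,:,::-1],cv2.resize(s['frame'][110:270,240:440],(400,320))[:,:,::-1]]))
E
```

```text
left [(0.9, 301), (1.0, 250)]
right [(2.7, 43), (2.8, 599), (2.9, 49)]
near [(2.3, 86), (2.4, 557), (2.5, 80)]
far [(2.5, 416), (2.6, 302)]
[0.59505861 0.11409898 0.19800952] [0.93765933 1.07005051 0.25595508]
```

View pics/p11.png

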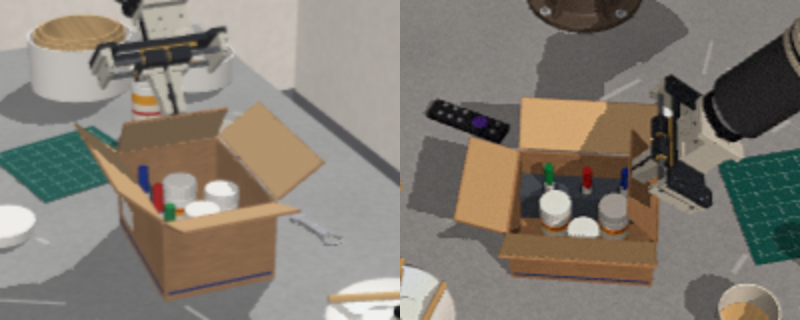

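Both views show the +y flap carried past vertical (about 0.95 rad) with the finger on its outer face. I'm pressing it down, then lifting away.

Request:
apply_moves:
  targets:
    - [0, -0.0037, 0, 0.0196, 0, 0, 0]
    - [0, -0.0037, 0, 0.0196, 0, 0, 0]
    - [0, -0.0037, 0, 0.0196, 0, 0, 0]
    - [0, 0, 0, 0, 0, 0, 0]
    - [0, 0, 0, 0, 0, 0, 0]

```text
time_s: 38.32
tcp_pos: [0.5955, 0.0864, 0.1457]
eef_rot: [179.9, -40.0, -89.9]
contact_force: [-0.1, -0.1, -0.3]
gripper_width: 0.0007
gripper_force: 0.0
```

Request:
apply_moves:
  targets:
    - [0, 0.0194, 0, -0.0229, 0, 0, 0]
    - [0, 0.0194, 0, -0.0229, 0, 0, 0]
    - [0, 0.0194, 0, -0.0229, 0, 0, 0]
    - [0, 0.0194, 0, -0.0229, 0, 0, 0]
    - [0, 0.0194, 0, -0.0229, 0, 0, 0]
    - [0, 0, 0, 0, 0, -0.074, 0]
    - [0, 0, 0, 0, 0, -0.074, 0]
    - [0, 0, 0, 0, 0, -0.074, 0]
    - [0, 0, 0, 0, 0, -0.074, 0]
    - [0, 0, 0, 0, 0, -0.074, 0]
    - [0, 0, 0, 0, 0, -0.074, 0]

```text
time_s: 39.23
tcp_pos: [0.5956, 0.0868, 0.2978]
eef_rot: [-179.8, 0.4, -89.9]
contact_force: [0.1, -1.1, 0.3]
gripper_width: 0.0
gripper_force: 0.0
```

```bash
python3 - <<'E'
from h import *
d=snap('side','d12'); s=snap('scene','s12'); flaps(d,s)
st=get_state(); print(st['tcp_pos'],st['eef_rot'],st['contact_force'])
E
```

```text
left [(0.0, 457), (0.1, 268)]
right [(2.7, 48), (2.8, 607), (2.9, 45)]
near [(2.4, 388), (2.5, 45)]
far [(0.0, 45), (2.5, 430), (2.6, 282)]
[0.59583784 0.08427946 0.29858375] [-179.78974518    0.41056064  -90.16920292] [-0.59370352 -0.28346141  1.13515131]
```

Request:
apply_moves:
  targets:
    - [0, 0.0402, 0.0004, 0, 0, 0, 0]
    - [0, 0.0402, 0.0004, 0, 0, 0, 0]
    - [0, 0.0402, 0.0004, 0, 0, 0, 0]
    - [0, 0.0402, 0.0004, 0, 0, 0, 0]
    - [0, 0.0402, 0.0004, 0, 0, 0, 0]
    - [0, 0.0402, 0.0004, 0, 0, 0, 0]
    - [0, 0.0402, 0.0004, 0, 0, 0, 0]
    - [0, 0.0402, 0.0004, 0, 0, 0, 0]
    - [0, 0, 0, 0.037, 0, 0, 0]
    - [0, 0, 0, 0.037, 0, 0, 0]
    - [0, 0, 0, 0.036, 0, 0, 0]
    - [0, 0, 0, 0, 0, -0.074, 0]
    - [0, 0, 0, 0, 0, -0.074, 0]
    - [0, 0, 0, 0, 0, -0.074, 0]
    - [0, 0, 0, 0, 0, -0.074, 0]
    - [0, 0, 0, 0, 0, -0.074, 0]
    - [0, 0, 0, 0, 0, -0.074, 0]
    - [0, 0, 0, 0, 0, 0, 0]
    - [0, 0, 0, 0, 0, 0, 0]

```text
time_s: 40.92
tcp_pos: [0.5915, -0.2374, 0.1831]
eef_rot: [179.6, 40.0, -90.4]
contact_force: [-0.8, 0.1, -0.4]
gripper_width: 0.0006
gripper_force: 0.0
```

Request:
apply_moves:
  targets:
    - [0, -0.002, 0, 0.0295, 0, 0, 0]
    - [0, 0.0005, 0, 0.0323, 0, 0, 0]
    - [0, -0.013, 0, 0.0044, 0, 0, 0]
    - [0, -0.013, 0, 0.0044, 0, 0, 0]
    - [0, -0.0175, 0, -0.0055, 0, 0, 0]
    - [0, -0.0175, 0, -0.0055, 0, 0, 0]
    - [0, -0.0158, 0, 0.0022, 0, 0, 0]
    - [0, -0.0158, 0, 0.0022, 0, 0, 0]
    - [0, -0.0128, 0, 0.0072, 0, 0, 0]
    - [0, -0.0128, 0, 0.0072, 0, 0, 0]
    - [0, -0.0102, 0, 0.0135, 0, 0, 0]
    - [0, -0.0102, 0, 0.0135, 0, 0, 0]
    - [0, 0, 0, 0, 0, 0, 0]

```text
time_s: 42.0
tcp_pos: [0.5913, -0.0571, 0.1939]
eef_rot: [179.8, 40.1, -90.0]
contact_force: [-0.0, -0.3, -0.2]
gripper_width: 0.0005
gripper_force: 0.0
```

```bash
python3 - <<'E'
from h import *
d=snap('side','d13'); s=snap('scene','s13'); flaps(d,s)
st=get_state(); print(st['tcp_pos'],st['eef_rot'],st['contact_force'])
E
```

```text
left [(0.0, 313), (0.1, 189)]
right [(0.9, 134), (1.0, 472), (1.1, 51)]
near [(2.3, 80), (2.4, 574), (2.5, 64)]
far [(2.5, 232), (2.6, 211)]
[ 0.59153678 -0.05957715  0.19407796] [179.84846104  39.99910652 -90.00531883] [-0.27487103 -0.84012238  0.37872391]
```

Request:
apply_moves:
  targets:
    - [0, 0.0032, 0, 0.0184, 0, 0, 0]
    - [0, 0.0032, 0, 0.0184, 0, 0, 0]
    - [0, 0.0032, 0, 0.0184, 0, 0, 0]
    - [0, 0, 0, 0, 0, 0, 0]
    - [0, 0, 0, 0, 0, 0, 0]

```text
time_s: 42.52
tcp_pos: [0.592, -0.033, 0.1458]
eef_rot: [179.9, 40.0, -90.1]
contact_force: [-0.4, -0.3, -0.3]
gripper_width: 0.0003
gripper_force: 0.0
```

Request:
apply_moves:
  targets:
    - [0, -0.0194, 0, -0.0229, 0, 0, 0]
    - [0, -0.0194, 0, -0.0229, 0, 0, 0]
    - [0, -0.0194, 0, -0.0229, 0, 0, 0]
    - [0, -0.0194, 0, -0.0229, 0, 0, 0]
    - [0, -0.0194, 0, -0.0229, 0, 0, 0]
    - [0, 0, 0, 0, 0, 0.074, 0]
    - [0, 0, 0, 0, 0, 0.074, 0]
    - [0, 0, 0, 0, 0, 0.074, 0]
    - [0, 0, 0, 0, 0, 0.074, 0]
    - [0, 0, 0, 0, 0, 0.074, 0]
    - [0, 0, 0, 0, 0, 0.074, 0]
    - [0, 0, 0, 0, 0, 0, 0]

```text
time_s: 43.52
tcp_pos: [0.592, -0.03, 0.2968]
eef_rot: [-180.0, -0.4, -89.7]
contact_force: [-0.1, 0.1, -1.7]
gripper_width: 0.0006
gripper_force: 0.0
```

```bash
python3 - <<'E'
from h import *
d=snap('side','d14'); s=snap('scene','s14'); flaps(d,s)
st=get_state(); print(st['tcp_pos'],st['eef_rot'],st['contact_force'])
for c in (d,s):
    w=cloud(c).reshape(-1,3)
    for n,y0,y1 in(('L edge',.06,.075),('L hinge',.11,.125),('R edge',-.022,-.007),('R hinge',-.072,-.057)):
        m=(abs(w[:,0]-.594)<.06)&(w[:,1]>y0)&(w[:,1]<y1)&(w[:,2]>.1)&(w[:,2]<.15); print(n,m.sum(),np.median(w[m,2]).round(4))
E
```

```text
left [(0.0, 445), (0.1, 251)]
right [(0.0, 472), (0.1, 261)]
near [(0.0, 64), (2.3, 51), (2.4, 468), (2.5, 54)]
far [(0.0, 68), (2.5, 421), (2.6, 290)]
[ 0.59160445 -0.03080494  0.29631556] [ 1.79921670e+02  3.66759624e-02 -8.98452726e+01] [ 0.29297902 -1.14382207 -0.14286092]
L edge 94 0.123
L hinge 96 0.1226
R edge 123 0.1228
R hinge 123 0.123
L edge 168 0.1228
L hinge 164 0.1228
R edge 161 0.1227
R hinge 160 0.1221
```

Request:
apply_moves:
  targets:
    - [0, 0, 0, 0, 0, 0, -0.077]
    - [0, 0, 0, 0, 0, 0, -0.077]
    - [0, 0, 0, 0, 0, 0, -0.077]
    - [0, 0, 0, 0, 0, 0, -0.077]
    - [0, 0, 0, 0, 0, 0, -0.077]
    - [0, 0, 0, 0, 0, 0, -0.077]
    - [0, 0, 0, 0, 0, 0, -0.077]
    - [0, 0, 0, 0, 0, 0, -0.077]
    - [0, 0, 0, 0, 0, 0, -0.077]
    - [0, 0, 0, 0, 0, 0, -0.077]
    - [0, 0, 0, 0, 0, 0, -0.077]
    - [0, 0, 0, 0, 0, 0, -0.077]
    - [0, 0, 0, 0, 0, 0, -0.076]
    - [0, 0.0368, -0.0112, 0, 0, 0, 0]
    - [0, 0.0368, -0.0112, 0, 0, 0, 0]
    - [0, 0.0368, -0.0112, 0, 0, 0, 0]
    - [0, 0.0368, -0.0112, 0, 0, 0, 0]
    - [0, 0.0368, -0.0112, 0, 0, 0, 0]
    - [0, 0, 0, 0, 0, 0, 0]
    - [0, 0, 0, 0, 0, 0, 0]

```text
time_s: 45.28
tcp_pos: [0.7776, 0.0226, 0.2923]
eef_rot: [-179.9, 0.3, -0.1]
contact_force: [-0.5, -0.6, -0.6]
gripper_width: 0.0005
gripper_force: 0.0
```

Request:
apply_moves:
  targets:
    - [0, 0, 0, 0.032, 0, 0, 0]
    - [0, 0, 0, 0.032, 0, 0, 0]
    - [0, 0, 0, 0.032, 0, 0, 0]
    - [0, 0, 0, 0.031, 0, 0, 0]
    - [0, 0, 0, 0, 0, 0, 0]
    - [0, 0, 0, 0, 0, 0, 0]

```text
time_s: 45.78
tcp_pos: [0.7751, 0.0221, 0.1692]
eef_rot: [180.0, 0.2, -0.1]
contact_force: [0.5, 0.7, 1.8]
gripper_width: 0.0007
gripper_force: 0.0
```

Request:
apply_moves:
  targets:
    - [0, -0.0145, 0, -0.003, 0, 0, 0]
    - [0, -0.0145, 0, -0.003, 0, 0, 0]
    - [0, -0.008, 0, -0.009, 0, 0, 0]
    - [0, -0.008, 0, -0.009, 0, 0, 0]
    - [0, -0.01, 0, -0.0065, 0, 0, 0]
    - [0, -0.01, 0, -0.0065, 0, 0, 0]
    - [0, -0.0145, 0, -0.003, 0, 0, 0]
    - [0, -0.0145, 0, -0.003, 0, 0, 0]
    - [0, -0.013, 0, 0.0022, 0, 0, 0]
    - [0, -0.013, 0, 0.0022, 0, 0, 0]
    - [0, -0.0105, 0, 0.0055, 0, 0, 0]
    - [0, -0.0105, 0, 0.0055, 0, 0, 0]
    - [0, 0, 0, 0, 0, 0, 0]

```text
time_s: 46.87
tcp_pos: [0.6324, 0.0237, 0.1972]
eef_rot: [-180.0, 0.1, -0.0]
contact_force: [-0.3, -0.1, -0.1]
gripper_width: 0.0002
gripper_force: 0.0
```

```bash
python3 - <<'E'
from h import *
d=snap('side','d15'); s=snap('scene','s15'); flaps(d,s)
st=get_state(); print(st['tcp_pos'],st['eef_rot'],st['contact_force'])
E
```

```text
left [(0.0, 235), (0.1, 101), (0.6, 52), (0.8, 52)]
right [(0.0, 231), (0.1, 130), (0.4, 46), (0.5, 41), (0.7, 42), (0.8, 52), (1.0, 41)]
near [(2.4, 221)]
far [(0.7, 45), (0.8, 467), (0.9, 109)]
[0.63473972 0.02376196 0.19798821] [1.79998028e+02 4.18988360e-03 1.76711248e-02] [-0.21300386 -0.02792879  0.48268343]
```

Request:
apply_moves:
  targets:
    - [0, -0.004, 0, 0.017, 0, 0, 0]
    - [0, -0.004, 0, 0.017, 0, 0, 0]
    - [0, -0.004, 0, 0.017, 0, 0, 0]
    - [0, 0, 0, 0, 0, 0, 0]
    - [0, 0, 0, 0, 0, 0, 0]
    - [0, 0, 0, -0.04, 0, 0, 0]
    - [0, 0, 0, -0.04, 0, 0, 0]
    - [0, 0, 0, -0.04, 0, 0, 0]
    - [0, -0.0404, 0, 0, 0, 0, 0]
    - [0, -0.0404, 0, 0, 0, 0, 0]
    - [0, -0.0404, 0, 0, 0, 0, 0]
    - [0, -0.0404, 0, 0, 0, 0, 0]
    - [0, -0.0404, 0, 0, 0, 0, 0]
    - [0, 0, 0, 0, 0, 0, 0]
    - [0, 0, 0, 0, 0, 0, 0]

```text
time_s: 48.22
tcp_pos: [0.4201, 0.0238, 0.2677]
eef_rot: [-179.9, -0.2, 0.1]
contact_force: [0.8, 0.0, 0.7]
gripper_width: 0.0004
gripper_force: 0.0
```

```bash
python3 - <<'E'
from h import *
d=snap('side','d16'); s=snap('scene','s16'); flaps(d,s)
st=get_state(); print(st['tcp_pos'],st['eef_rot'],st['contact_force'])
for c in (d,s):
    w=cloud(c).reshape(-1,3)
    for n,y0,y1 in(('far edge',.598,.61),('far hinge',.65,.66)):
        m=(abs(w[:,1]-.025)<.06)&(w[:,0]>y0)&(w[:,0]<y1)&(w[:,2]>.1)&(w[:,2]<.15); print(n,m.sum(),np.median(w[m,2]).round(4))
E
```

```text
left [(0.0, 216), (0.1, 480), (0.2, 54)]
right [(0.0, 242), (0.1, 514), (0.2, 57)]
near [(0.0, 113), (2.3, 85), (2.4, 557), (2.5, 73)]
far [(0.0, 493), (0.1, 250)]
[0.42193833 0.02417253 0.2670992 ] [-1.79963618e+02 -8.81464042e-02  2.72698774e-02] [ 0.54252408  0.05198912 -0.13634129]
far edge 83 0.1269
far hinge 70 0.1268
far edge 130 0.1269
far hinge 120 0.127
```

Request:
apply_moves:
  targets:
    - [0, 0, 0, 0.03, 0, 0, 0]
    - [0, 0, 0, 0.03, 0, 0, 0]
    - [0, 0, 0, 0.029, 0, 0, 0]
    - [0, 0, 0, 0, 0, 0, 0]
    - [0, 0.014, 0, -0.0037, 0, 0, 0]
    - [0, 0.014, 0, -0.0037, 0, 0, 0]
    - [0, 0.008, 0, -0.0068, 0, 0, 0]
    - [0, 0.008, 0, -0.0068, 0, 0, 0]
    - [0, 0.009, 0, -0.0042, 0, 0, 0]
    - [0, 0.009, 0, -0.0042, 0, 0, 0]
    - [0, 0.0125, 0, -0.002, 0, 0, 0]
    - [0, 0.0125, 0, -0.002, 0, 0, 0]
    - [0, 0.013, 0, 0.0022, 0, 0, 0]
    - [0, 0.013, 0, 0.0022, 0, 0, 0]
    - [0, 0.0105, 0, 0.0055, 0, 0, 0]
    - [0, 0.0105, 0, 0.0055, 0, 0, 0]
    - [0, 0, 0, 0, 0, 0, 0]

```text
time_s: 49.73
tcp_pos: [0.5565, 0.0238, 0.1932]
eef_rot: [180.0, 0.1, -0.0]
contact_force: [0.1, -0.1, -0.8]
gripper_width: 0.0002
gripper_force: 0.0
```

```bash
python3 - <<'E'
from h import *
d=snap('side','d17'); s=snap('scene','s17'); flaps(d,s)
st=get_state(); print(st['tcp_pos'],st['eef_rot'],st['contact_force'])
E
```

```text
left [(0.0, 125), (0.1, 362), (0.2, 63)]
right [(0.0, 133), (0.1, 445), (0.2, 74), (0.5, 46)]
near [(0.0, 68), (0.7, 213), (0.8, 230)]
far [(0.0, 385), (0.1, 290)]
[0.55522891 0.02368247 0.19433   ] [ 1.79967864e+02  8.14307990e-02 -2.41238916e-02] [-0.58455018  0.37124477  0.50002341]
```

Request:
apply_moves:
  targets:
    - [0, 0.004, 0, 0.016, 0, 0, 0]
    - [0, 0.004, 0, 0.016, 0, 0, 0]
    - [0, 0.003, 0, 0.016, 0, 0, 0]
    - [0, 0, 0, 0, 0, 0, 0]
    - [0, 0, 0, 0, 0, 0, 0]
    - [0, 0, 0, -0.04, 0, 0, 0]
    - [0, 0, 0, -0.04, 0, 0, 0]
    - [0, 0, 0, -0.04, 0, 0, 0]
    - [0, 0, 0, -0.04, 0, 0, 0]
    - [0, 0, 0, 0, 0, 0, 0]
    - [0, 0, 0, 0, 0, 0, 0]

```text
time_s: 50.75
tcp_pos: [0.5669, 0.0242, 0.3107]
eef_rot: [-179.9, -0.4, 0.0]
contact_force: [0.5, -0.7, -1.0]
gripper_width: 0.0007
gripper_force: 0.0
```

```bash
python3 - <<'E'
from h import *
d=snap('side','d18'); s=snap('scene','s18')
st=get_state(); print(st['tcp_pos'],st['contact_force'],st['time_s'])
for c in (d,s):
    w=cloud(c).reshape(-1,3)
    for n,y0,y1 in(('far edge',.598,.61),('far hinge',.65,.66),('near edge',.577,.59),('near hinge',.525,.535)):
        m=(abs(w[:,1]-.025)<.09)&(w[:,0]>y0)&(w[:,0]<y1)&(w[:,2]>.1)&(w[:,2]<.2); print(n,m.sum(),np.median(w[m,2]).round(4))
cv2.imwrite('pics/p18.png',np.hstack([cv2.resize(d['frame'][130:290,230:430],(400,320))[:,:,::-1],cv2.resize(s['frame'][110:270,240:440],(400,320))[:,:,::-1]]))
E
```

```text
[0.56549334 0.02389329 0.30719262] [ 0.32537147 -0.88427909 -1.05542981] 50.85
far edge 132 0.1268
far hinge 100 0.1263
near edge 145 0.1271
near hinge 112 0.1271
far edge 193 0.1264
far hinge 173 0.1266
near edge 197 0.1267
near hinge 152 0.1263
```

View pics/p18.png

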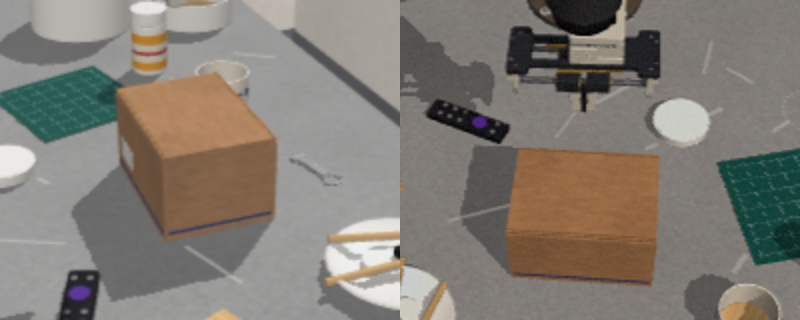

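Both views show the carton fully shut with the long flaps flat, the gripper clear above it and the bystanders untouched. Handing in.

```bash
python3 -c "
from h import *
print(close_job())"
```

```text
the job is handed in; nothing more can be done
None
```

The kit is packed and handed in: three jars stand in the bay, three markers rest in their holes, and all four flaps are closed flat (short ends first). It took about 51 s, and no verdict came back from the hand-in.

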